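Packing up the plum table

ROBOT

A 6-joint arm with a two-finger parallel gripper is mounted at the origin on the work surface. World frame = base frame: x ahead of the robot, y to its left, z up, the work surface at z = 0. Lengths are in m, angles in rad, forces in N, time in s.
With the tool pointing down it reaches from about 0.3 to 0.85 m from the base axis. Payload 4.2 kg.
Tool frame: the origin (TCP) lies midway between the tips of the shut fingers; the grasp point (between the pads) lies 19 mm behind it; z points along the fingers, y is the direction in which the jaws open and shut (so a half turn about z gives the same grasp; the last joint's range is limited). The gripper opens to 91 mm and grips with 3 to 60 N. Pads are 32 mm wide; open, the fingers measure 118 mm over their backs; the gripper's body (76 mm by 178 mm) begins 60 mm behind the grasp point.
Start: joints at [-1.355, 0.32, 1.565, -0, 1.257, -0.02], TCP at [0.134, -0.559, 0.214] pointing down, gripper open.
Joint ranges: [-3.11, 3.11], [-0.84, 2.01], [0.21, 2.61], [-1.34, 4.49], [0.05, 2.63], [-2.56, 2.56]. Speed limits (rad/s): [2.57, 2.57, 3.14, 3.14, 3.14, 3.14].

INTERFACE

Orientations are given as a rotation vector (axis times angle).
In Python, from rig import robot gives the robot as it stands.
- The arm moves only by the tool drive_tool, never from a script. Its argument "series" is text: rows parted by semicolons, each of 7 numbers parted by spaces: the shift along the tool's x, y, z in mm, then the turn, a rotation vector about the tool's x, y, z in rad, then the opening, from 0 (shut) to 1 (fully open). A call has 1 to 20 rows; each row shifts and turns the commanded pose from where the row before left it, along the tool's axes as they then stand; what a row does not reach is not made up. A row lasts 1/12 s, in which the tool goes at most 41.7 mm and 7.16 degrees, less where a joint would pass 70% of its speed; a pose out of reach is approached as far as the arm can. A call with a gripper value outside its range is refused whole. The fingers move at their own pace and stop on an object; "newtons" is the grip in N (left out, the last holds). Time passes only in rows, so rows that do not move let the fingers close. It gives the time, the measured TCP pose, the force and the opening at its end, in the units of the state.
- robot.get_obs(): the state, without advancing time (a new reading comes with each control period).
- robot.snapshot(name): name is "side" or "top"; returns a dict with "frame" (384x512x3 uint8, blue, green, red), "fov_y" (degrees; the focal length in pixels is half the picture's height over the tangent of half this angle, whatever the lens; pixels are square), "cx", "cy" (the principal point, pixels), "pose" (4x4, takes a point from camera to world coordinates). Camera axes: x right, y down, z forward; pixel columns grow to the right and rows downward; lengths in m; the calibration is good to about 2 mm. A picture is of the moment at which its call begins. There is no depth.
- robot.finish_job(): hands the job in, once; it reports no verdict.
The state is a dict: "clock": time; "q": joint angles; "joint_vel": joint speeds; "joint_torque": joint torques, N m; "eef_pos": TCP position; "eef_rot": TCP orientation; "wrist_force": force on the tool from outside, world axes, zero at the start; "moment": the same for the moment, N m; "gripper_width": finger opening in m.
Only numpy, scipy, OpenCV 4.12 (cv2) and the standard library are available. Lean on these libraries where they do the work, as an engineer would, in place of code of your own. Each camera call takes 0.05 s, during which the arm holds its last target.

TASK

Pack up the plum table: stand every small lidded jar upright in the low grey crate at the foot of the plywood ramp, then push the loaded crate up the ramp, sliding it and not lifting it, until it is over the lip and its rear edge drops behind it, so that it sits level in the bed with the jars still standing in it. Lay both mallets in the wooden rack, one to a cradle, with the head down in its pocket and the handle lying through the notches, and leave the big clear jar and the bowl of plums alone.

Things in the scene. Friction and masses are not known exactly. Their poses are not given: they have to be found in the camera images.
- ramp: fixed plywood ramp stand, 226 mm wide between two upright side cheeks (56 mm high, 10 mm thick, x -20 to +201 mm). Origin on the table at the middle of the incline's foot; x uphill, z up. The incline rises straight from z 0 at x 0 to z 34 mm at x 105 mm (18 degrees). Two 30 mm high wings flare out from the cheeks' front ends to x -83 mm and guide the crate in
- lip (a point): middle of the far upper edge of the lip at the ramp's top: ramp x 113 mm, z 34 mm; axes as the ramp's. The lip is level from x 105 to 113 mm, and behind it the surface drops 12 mm to the bed
- bed (a point): centre of the level bed behind the lip, on its surface: ramp x 151 mm, z 22 mm; axes as the ramp's. The bed is 76 mm long, from the lip (x 113 mm) to a 56 mm high end stop (x 189 mm), so that the crate in it has 14 mm of play
- crate: low open crate of slick grey plastic (friction about 0.2), 62 mm along x, 216 mm along y, 30 mm high, walls and floor 4 mm thick, 0.2 to 0.4 kg empty, loose on the table before the ramp's foot, its x uphill. Origin at the centre of its underside, z up. A bumper to push on, 120 mm wide, juts 14 mm out of its rear (-x) wall, from z 16 to 36 mm. Four jars fit in a row along y, 52 mm apart. Loaded, it takes some 3 to 8 N to push up
- jar0: small lidded preserve jar, upright round body 44 mm in diameter and 68 mm tall, 0.09 to 0.14 kg, standing on the table; origin at the centre of its underside, z up. One of four alike, of which three or four are present; they may stand in the crate in any order
- jar1: small lidded preserve jar, upright round body 44 mm in diameter and 68 mm tall, 0.09 to 0.14 kg, standing on the table; origin at the centre of its underside, z up. One of four alike, of which three or four are present; they may stand in the crate in any order
- jar2: small lidded preserve jar, upright round body 44 mm in diameter and 68 mm tall, 0.09 to 0.14 kg, standing on the table; origin at the centre of its underside, z up. One of four alike, of which three or four are present; they may stand in the crate in any order
- jar3: small lidded preserve jar, upright round body 44 mm in diameter and 68 mm tall, 0.09 to 0.14 kg, standing on the table; origin at the centre of its underside, z up. One of four alike, of which three or four are present; they may stand in the crate in any order
- mallet0: small mallet, 0.22 kg, lying on the table: black cylindrical head, 44 mm in diameter and 66 mm long, and a straight pale wooden handle 20 mm in diameter at right angles to it. Origin at the head's centre; y along the head, -x along the handle, whose butt is 160 mm from the origin. It balances about 25 mm from the head's centre. One of two alike; either goes in either cradle
- mallet0_grip (a point): place to grip mallet0: on the handle's axis, 65 mm from the head's centre; fingers close across the handle. Lying on a flat surface, the head's centre is 22 mm up, the butt touches down and the handle slopes 4 degrees
- mallet1: small mallet, 0.22 kg, lying on the table: black cylindrical head, 44 mm in diameter and 66 mm long, and a straight pale wooden handle 20 mm in diameter at right angles to it. Origin at the head's centre; y along the head, -x along the handle, whose butt is 160 mm from the origin. It balances about 25 mm from the head's centre. One of two alike; either goes in either cradle
- mallet1_grip (a point): place to grip mallet1: on the handle's axis, 65 mm from the head's centre; fingers close across the handle. Lying on a flat surface, the head's centre is 22 mm up, the butt touches down and the handle slopes 4 degrees
- rack: fixed low wooden rack with two cradles side by side. Origin on the table midway between the head pockets; handles run to -x, z up. A pocket is 54 mm (x) by 76 mm (y), floor 12 mm up, walls 8 mm thick (18 mm between the pockets), 30 mm high. Its wall at x -27 to -35 mm and a second wall at x -125 to -135 mm, as high, have a 32 mm wide notch for each handle
- cradle0 (a point): where the head's centre lies when a mallet is seated in the rack's first cradle: 34 mm above the table, 47 mm to the +y side of the rack's origin; axes as the rack's. Under the handle, from x -35 to -110 mm, there is only the table, so fingers have room; the butt lies on a floor 12 mm up
- cradle1 (a point): the same for the second cradle, 47 mm to the -y side of the rack's origin
- bigjar: bystander: empty clear open jar, 90 mm across, 120 mm high; origin at the centre of its underside
- bowl: bystander: steel bowl of plums, 92 mm across, 40 mm high; origin at the centre of its underside
Mind the look-alikes: they are no part of the job. Leave any purple look-alike of the mallet1 alone.

How it is judged:
By the outcome, as a careful person would: the job done as asked, in the order asked, and still so for the second after the job is handed in, with the robot touching nothing.
Of jar0, jar1, jar2, jar3 only 3 to 4 are there at a start; the rules pass over those that are not, and their reading is None.
At some moment in a run one of jar0, jar1, jar2, jar3, mallet0, mallet1 may be knocked a few centimetres aside while the robot is not near it.
It also fails if it takes over 208 s, if anything falls off the work surface, if the arm or the gripper's body presses on something with over 40 N, if the wrist force passes 120 N, or if a joint passes its speed limit or range.

## Working session

There is one attempt and no reset: what is moved stays moved. The work goes in short steps, Python scripts to look and compute and a tool call to move; the robot and the scene stay as the last step left them, time stands still between calls to the robot, and variables do not carry over. Pictures are saved under pics/ and viewed, and the job is handed in when it is done.

Besides the shell and the picture viewer there is one more tool, called after "Request:" as name(argument=value, ...), one argument or row to a line, values as JSON. drive_tool: Moves the arm, as the interface text tells. Its arguments: {"type":"object","properties":{"series":{"type":"string"},"newtons":{"type":"number"}},"required":["series"]}

```bash
ls -la; mkdir -p pics
python3 - <<'E'
from rig import robot
import cv2,numpy as np
o=robot.get_obs();print(o)
for n in("top","side"):
    s=robot.snapshot(n);cv2.imwrite(f"pics/{n}0.png",s["frame"]);print(n,s["fov_y"],s["cx"],s["cy"],np.round(s["pose"],4).tolist(), [k for k in s])
E
```

```text
total 12
drwxr-xr-x  3 agent agent 4096 Dec  6 14:24 .
drwxr-xr-x 23 root  root  4096 Dec  6 14:24 ..
drwxr-xr-x  2 agent agent 4096 Dec  6 14:24 pics
{'clock': 0.0, 'q': array([-1.35498921e+00,  3.20293415e-01,  1.56569291e+00, -2.12003710e-06,
        1.25738998e+00, -2.00100909e-02]), 'joint_vel': array([-0.00119166, -0.0004094 ,  0.00040893,  0.00023976, -0.00138043,
       -0.00104053]), 'joint_torque': array([-2.14322885e-03, -4.12464631e+01, -2.31974816e+01,  7.26059242e-02,
        4.57703532e-02, -1.54686522e-04]), 'eef_pos': array([ 0.13422629, -0.55858659,  0.21311402]), 'eef_rot': array([-3.11801731e+00, -3.69355327e-01,  2.76845724e-04]), 'wrist_force': array([-0.13402207,  0.44093931,  0.63686979]), 'moment': array([0.02911691, 0.01064617, 0.02594716]), 'gripper_width': 0.09135149187719381}
top 51.402575528531216 255.8965419462588 194.6782264709246 [[0.0017, -0.9856, 0.1692, 0.2722], [-1.0, -0.0016, 0.0005, 0.0861], [-0.0003, -0.1692, -0.9856, 1.5326], [0.0, 0.0, 0.0, 1.0]] ['frame', 'fov_y', 'cx', 'cy', 'pose']
side 52.183788268593375 249.4239104076836 194.6954764147896 [[-0.6889, -0.5455, 0.4774, -0.0129], [-0.7248, 0.515, -0.4576, 0.6031], [0.0037, -0.6612, -0.7502, 0.9071], [0.0, 0.0, 0.0, 1.0]] ['frame', 'fov_y', 'cx', 'cy', 'pose']
```

View pics/top0.png

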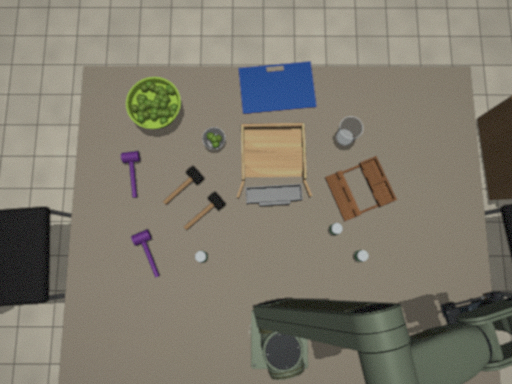

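View pics/side0.png

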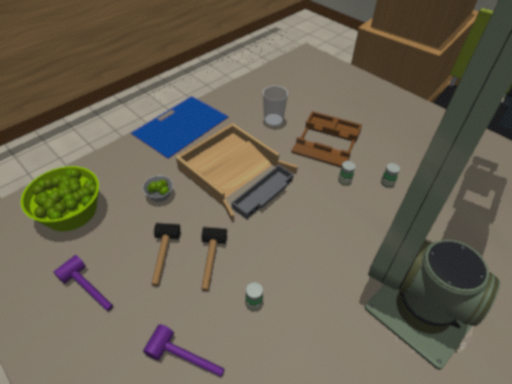

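Run:
```python
import cv2
t=cv2.imread("pics/top0.png");s=cv2.imread("pics/side0.png")
cv2.imwrite("pics/top0a.png",cv2.resize(t[110:280,115:245],None,fx=4.4,fy=3.5*4.4/4.4,interpolation=cv2.INTER_CUBIC))
cv2.imwrite("pics/top0b.png",cv2.resize(t[110:270,230:410],None,fx=3.7,fy=3.7,interpolation=cv2.INTER_CUBIC))
cv2.imwrite("pics/side0b.png",cv2.resize(s[85:310,130:410],None,fx=2.66,fy=2.66,interpolation=cv2.INTER_CUBIC))
```

```text
(no output)
```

View pics/top0b.png

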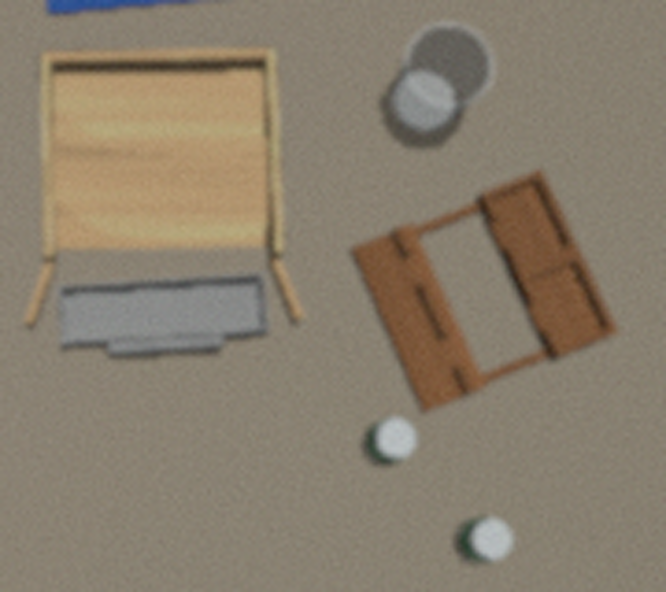

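View pics/side0b.png

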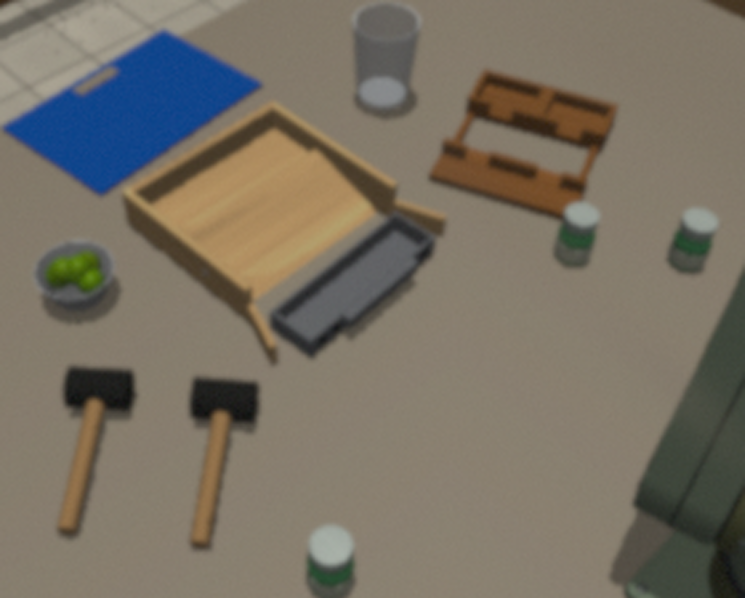

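View pics/top0a.png

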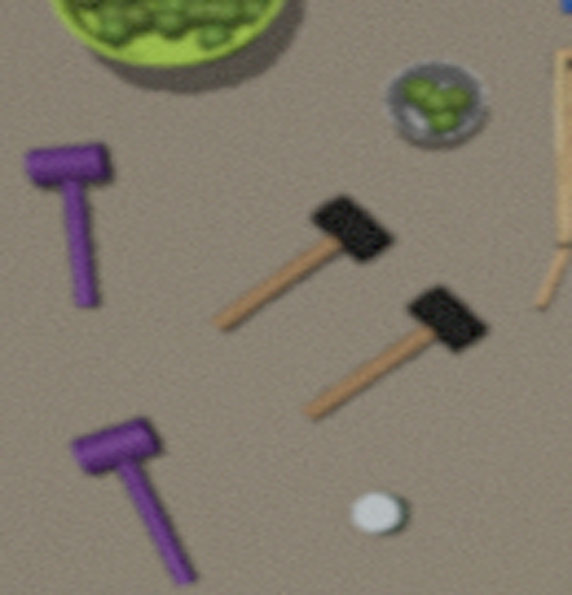

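```bash
cat > h.py <<'E'
import numpy as np, cv2
from rig import robot
from scipy.spatial.transform import Rotation as R
def ray(s,uv):
    f=s["frame"].shape[0]/2/np.tan(np.radians(s["fov_y"])/2)
    P=np.array(s["pose"]); uv=np.atleast_2d(uv).astype(float)
    d=np.c_[(uv[:,0]-s["cx"])/f,(uv[:,1]-s["cy"])/f,np.ones(len(uv))]@P[:3,:3].T
    return P[:3,3],d
def onz(s,uv,z):
    o,d=ray(s,uv); return o+d*((z-o[2])/d[:,2])[:,None]
def proj(s,X):
    f=s["frame"].shape[0]/2/np.tan(np.radians(s["fov_y"])/2)
    P=np.array(s["pose"]); c=(np.atleast_2d(X)-P[:3,3])@P[:3,:3]
    return np.c_[c[:,0]/c[:,2]*f+s["cx"],c[:,1]/c[:,2]*f+s["cy"]]
def tri(sa,ua,sb,ub):
    oa,da=ray(sa,ua);ob,db=ray(sb,ub);da=da[0]/np.linalg.norm(da[0]);db=db[0]/np.linalg.norm(db[0])
    A=np.c_[da,-db];t=np.linalg.lstsq(A,ob-oa,rcond=None)[0]
    p,q=oa+t[0]*da,ob+t[1]*db
    return (p+q)/2,np.linalg.norm(p-q)
def blobs(m,amin=20):
    n,l,st,c=cv2.connectedComponentsWithStats(m.astype(np.uint8))
    return [(st[i,4],c[i],st[i,:4]) for i in range(1,n) if st[i,4]>=amin]
def snap(n,save=None):
    s=robot.snapshot(n)
    if save: cv2.imwrite(f"pics/{save}.png",s["frame"])
    return s
def go(pos,jaw=None,o=None):
    """print shift needed in tool axes (mm) and turn about tool z so that the jaw axis lies at world angle jaw (deg, mod 180)"""
    o=o or robot.get_obs(); T=R.from_rotvec(o["eef_rot"]).as_matrix()
    d=T.T@(np.array(pos)-o["eef_pos"])*1000
    y=T[:,1]; a=np.degrees(np.arctan2(y[1],y[0]))
    t=None
    if jaw is not None:
        t=-((jaw-a+90)%180-90)
    n=np.linalg.norm(d)
    print("shift mm",np.round(d,1),"dist",round(n,1),"| jaw now",round(a,2),"turn about tool z deg",t,"rad",None if t is None else round(np.radians(t),4),"tilt",np.round(np.degrees(np.arccos(-T[2,2])),2), "q6",round(o["q"][5],2),"clock",round(o["clock"],2))
    print(" tool x world",np.round(T[:,0],3),"tool y world",np.round(T[:,1],3),"z",np.round(T[:,2],3))
E
python3 - <<'E'
from h import *
T=snap("top");S=snap("side")
# lids
for n,s in(("top",T),("side",S)):
    h=cv2.cvtColor(s["frame"],cv2.COLOR_BGR2HSV)
    m=(h[...,1]<50)&(h[...,2]>165)
    for a,c,b in blobs(m,15): 
        if 60<b[1]+0<360: print(n,a,c.round(1),b,onz(s,c,.068).round(4))
go([0.3,0,0.2],90)
# black heads
for n,s in(("top",T),("side",S)):
    m=s["frame"].max(2)<45
    for a,c,b in blobs(m,60): print(n,"black",a,c.round(1),b,onz(s,c,.022).round(4))
E
```

```text
top 128 [67.3 78.6] [59 67 13 25] [[0.9842 0.8272 0.068 ]]
top 112 [490.   76.6] [485  67  11  26] [[ 0.995  -0.8307  0.068 ]]
top 31 [54.8 87.3] [50 84 11  8] [[0.9478 0.8729 0.068 ]]
top 159 [ 75.3 108.8] [72 96  8 28] [[0.8594 0.7859 0.068 ]]
top 115 [479.5 106.3] [475  97  11  20] [[ 0.872  -0.7785  0.068 ]]
top 20 [ 66.  111.5] [ 63 108   6   8] [[0.8485 0.8209 0.068 ]]
top 26 [ 11.2 130. ] [  8 127   7   8] [[0.7734 1.0252 0.068 ]]
top 779 [ 52.  140.8] [ 36 127  32  28] [[0.7309 0.8647 0.068 ]]
top 174 [ 72.8 140.7] [ 69 126   9  29] [[0.7313 0.7854 0.068 ]]
top 158 [ 17.9 146.5] [  4 135  25  19] [[0.708  0.9926 0.068 ]]
top 411 [ 19.5 169. ] [  3 158  29  29] [[0.6201 0.9777 0.068 ]]
top 615 [ 52.4 170.7] [ 35 158  31  29] [[0.6137 0.8532 0.068 ]]
top 140 [ 70.5 171.8] [ 66 158   9  29] [[0.6097 0.7845 0.068 ]]
top 16 [  3.2 184.1] [  0 182   8   4] [[0.5623 1.0325 0.068 ]]
top 485 [ 47.7 198. ] [ 31 190  32  20] [[0.5098 0.8613 0.068 ]]
top 129 [ 67.8 200.3] [ 64 190   9  21] [[0.5012 0.7859 0.068 ]]
top 51 [ 24.4 201.5] [ 19 196   9  10] [[0.4966 0.947  0.068 ]]
top 30 [ 5
[... 1352 characters left out ...]
 70  37] [[ 0.1114 -0.7185  0.022 ]]
top black 1080 [327.7 305.8] [260 299 134  16] [[ 0.1186 -0.177   0.022 ]]
top black 203 [427.9 333.4] [411 327  35  16] [[ 0.0223 -0.5377  0.022 ]]
top black 101 [507.1 350. ] [502 343  10  16] [[-0.0344 -0.8187  0.022 ]]
side black 256 [445.6  96. ] [434  85  23  23] [[ 0.3978 -0.842   0.022 ]]
side black 658 [503.1 117.5] [488  88  24  51] [[ 0.1864 -0.8704  0.022 ]]
side black 289 [167.1 230.7] [155 224  25  15] [[0.6108 0.3216 0.022 ]]
side black 280 [214.  234.9] [202 228  24  16] [[0.5103 0.2362 0.022 ]]
side black 723 [460.3 264.2] [433 243  52  44] [[-0.0025 -0.1704  0.022 ]]
side black 961 [418.  313.3] [397 275  63  58] [[0.0022 0.0308 0.022 ]]
```

Run:
```python
from h import *
T=snap("top");S=snap("side")
f=lambda x,y:(x/3.7+230-.5+.5/3.7,y/3.7+110-.5+.5/3.7)
g=lambda x,y:(x/2.66+130-.3,y/2.66+85-.3)
print("ramp top corners TL TR, cheek front L R (outer)")
for p in[(42,53),(276,49),(43,257),(285,255)]: print(onz(T,f(*p),.056).round(4))
print("side view: back-left, back-right, right front, left front")
for p in[(125,195),(275,103),(395,188),(248,305)]: print(onz(S,g(*p),.056).round(4))
h=cv2.cvtColor(T["frame"],cv2.COLOR_BGR2HSV)
roi=np.zeros(h.shape[:2],bool);roi[178:212,238:308]=1
print(h[195,250:300:8],h[215,250:300:16],h[205,270])
print("crate corners top")
for p in[(63,289),(262,277),(268,332),(62,349)]: print(onz(T,f(*p),.030).round(4))
print("crate corners side: back-left... ")
for p in[(272,318),(398,217),(434,240),(312,352)]: print(onz(S,g(*p),.030).round(4))
print("rack corners z.03")
for p in[(352,247),(424,410),(617,329),(542,172)]: print(onz(T,f(*p),.030).round(4))
for p in[(430,178),(565,216),(617,104),(484,70)]: print(onz(S,g(*p),.030).round(4))
print("bigjar rim",onz(T,f(449,66),.12),"bowl",onz(T,(213.5,138.5),.04))
```

```text
ramp top corners TL TR, cheek front L R (outer)
[[0.8035 0.1451 0.056 ]]
[[ 0.8082 -0.1     0.056 ]]
[[0.5853 0.1423 0.056 ]]
[[ 0.5878 -0.105   0.056 ]]
side view: back-left, back-right, right front, left front
[[0.7977 0.1444 0.056 ]]
[[ 0.8046 -0.1006  0.056 ]]
[[ 0.5866 -0.0971  0.056 ]]
[[0.5678 0.1514 0.056 ]]
[[ 80   6 139]
 [  0   2 142]
 [ 90   2 141]
 [  0   2 138]
 [ 70   5 141]
 [  0   2 136]
 [100   5 140]] [[ 18  40 142]
 [ 21  42 140]
 [ 18  42 139]
 [ 18  43 136]] [30  6 80]
crate corners top
[[0.557  0.1223 0.03  ]]
[[ 0.57   -0.0841  0.03  ]]
[[ 0.5122 -0.0892  0.03  ]]
[[0.4942 0.123  0.03  ]]
crate corners side: back-left... 
[[0.5533 0.1308 0.03  ]]
[[ 0.5673 -0.0843  0.03  ]]
[[ 0.5118 -0.0872  0.03  ]]
[[0.4887 0.1314 0.03  ]]
rack corners z.03
[[ 0.602  -0.1783  0.03  ]]
[[ 0.4318 -0.2472  0.03  ]]
[[ 0.516  -0.4491  0.03  ]]
[[ 0.6829 -0.38    0.03  ]]
[[ 0.5877 -0.1633  0.03  ]]
[[ 0.4309 -0.2314  0.03  ]]
[[ 0.5149 -0.4532  0.03  ]]
[[ 0.6854 -0.3808  0.03  ]]
bigjar rim [[ 0.76749037 -0.26453576  0.12      ]] bowl [[0.74986234 0.25219073 0.04      ]]
```

Run:
```python
from h import *
t=cv2.imread("pics/top0.png");s=cv2.imread("pics/side0.png")
cv2.imwrite("pics/c1.png",cv2.resize(t[172:218,232:314],None,fx=9,fy=9,interpolation=cv2.INTER_CUBIC))
cv2.imwrite("pics/c2.png",cv2.resize(s[160:222,225:305],None,fx=9,fy=9,interpolation=cv2.INTER_CUBIC))
```

```text
(no output)
```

View pics/c1.png

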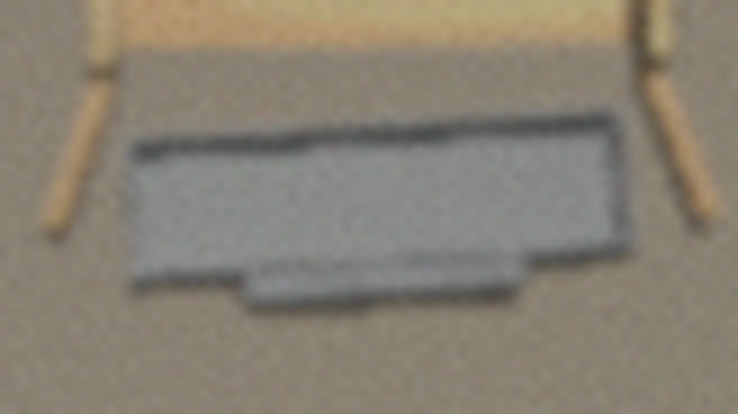

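View pics/c2.png

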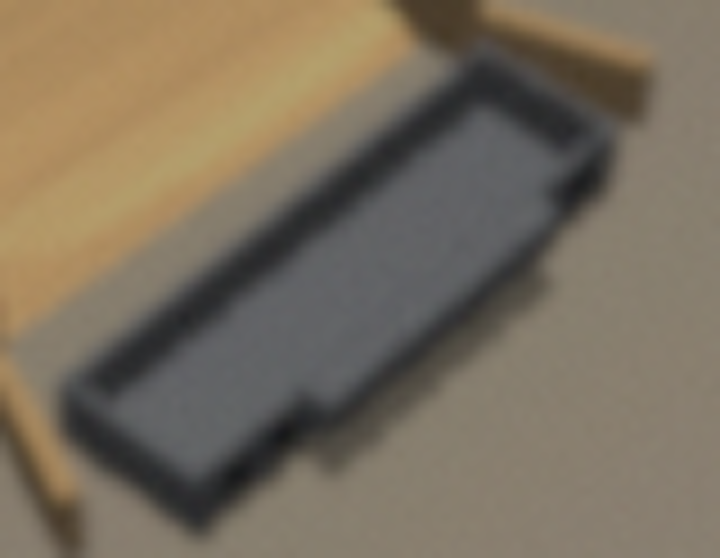

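Run:
```python
from h import *
T=snap("top");S=snap("side")
f=lambda x,y:((x+.5)/9-.5+232,(y+.5)/9-.5+172)
g=lambda x,y:((x+.5)/9-.5+225,(y+.5)/9-.5+160)
for n,p,z in [("FL",(130,138),.03),("FR",(612,109),.03),("bumpL",(246,299),.036),("bumpR",(519,287),.036),("RL bottom",(132,293),.0),("RR bottom",(633,255),0)]: print(n,onz(T,f(*p),z).round(4))
for n,p,z in [("FL",(68,385),.03),("FR",(482,42),.03),("RR",(614,135),.03),("RL",(200,500),.03),("bumpL",(320,412),.036)]: print(n,onz(S,g(*p),z).round(4))
for c in [(0.529,0.022,4.0)]:
  a=np.radians(c[2]);Rz=np.array([[np.cos(a),-np.sin(a)],[np.sin(a),np.cos(a)]])
  P=[[31,108,30],[31,-108,30],[-31,-108,30],[-31,108,30],[-45,60,36],[-45,-60,36]]
  W=[list(Rz@np.array(p[:2])/1000+c[:2])+[p[2]/1000] for p in P]
  print(np.round(W,4).tolist())
  for s,off,nm in((T,(232,172),"ct"),(S,(225,160),"cs")):
    im=cv2.imread("pics/c1.png" if nm=="ct" else "pics/c2.png")
    for u in proj(s,W): cv2.circle(im,tuple(int(v) for v in (u-np.array(off)+.5)*9-.5),4,(0,0,255),1)
    cv2.imwrite(f"pics/{nm}.png",im)
```

```text
FL [[0.5603 0.1249 0.03  ]]
FR [[ 0.5733 -0.0807  0.03  ]]
bumpL [[0.4902 0.0755 0.036 ]]
bumpR [[ 0.4955 -0.0396  0.036 ]]
RL bottom [[0.498  0.1244 0.    ]]
RR bottom [[ 0.515 -0.092  0.   ]]
FL [[0.5584 0.1256 0.03  ]]
FR [[ 0.5765 -0.0883  0.03  ]]
RR [[ 0.513  -0.0882  0.03  ]]
RL [[0.4942 0.1271 0.03  ]]
bumpL [[0.4905 0.0776 0.036 ]]
[[0.5524, 0.1319, 0.03], [0.5675, -0.0836, 0.03], [0.5056, -0.0879, 0.03], [0.4905, 0.1276, 0.03], [0.4799, 0.0787, 0.036], [0.4883, -0.041, 0.036]]
```

View pics/ct.png

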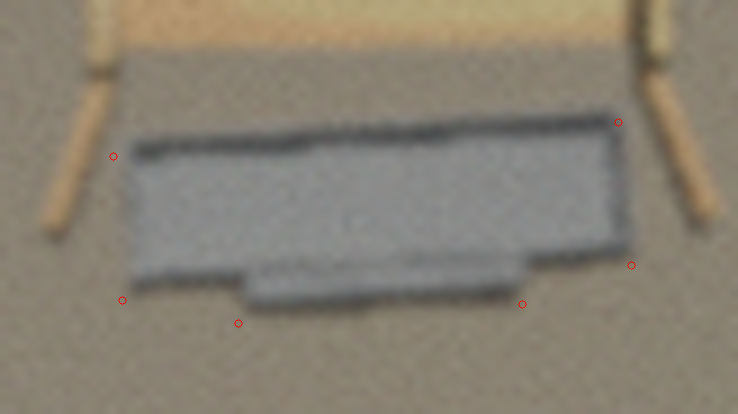

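View pics/cs.png

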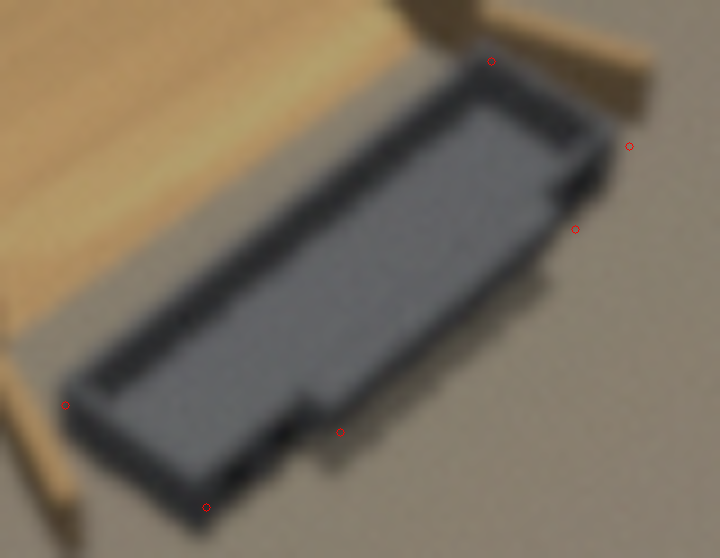

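Request:
drive_tool(
  series="0 0 0 0 0 -0.1174 1;0 0 0 0 0 -0.1174 1;0 0 0 0 0 -0.1174 1;0 0 0 0 0 -0.1174 1;0 0 0 0 0 -0.1174 1;0 0 0 0 0 -0.1174 1;0 0 0 0 0 -0.1174 1;0 0 0 0 0 -0.1174 1;0 0 0 0 0 -0.1174 1;0 0 0 0 0 -0.1174 1;0 0 0 0 0 -0.1174 1;0 0 0 0 0 -0.1174 1;0 0 0 0 0 0 1",
  newtons=20,
)

```text
clock: 1.48
eef_pos: [0.1343, -0.5591, 0.214]
eef_rot: [2.136, 2.304, -0.0]
wrist_force: [0.1, -0.2, -0.8]
gripper_width: 0.0913
```

Run:
```python
from h import *
go([0.301,-0.302,0.213],4.2)
```

```text
shift mm [243.8 185.6   1. ] dist 306.4 | jaw now 4.33 turn about tool z deg 0.13477736942637364 rad 0.0024 tilt 0.0 q6 -1.43 clock 1.48
 tool x world [-0.076  0.997 -0.   ] tool y world [0.997 0.076 0.   ] z [ 0. -0. -1.]
```

Request:
drive_tool(
  series="30.5 23.2 0 0 0 0 1;30.5 23.2 0 0 0 0 1;30.5 23.2 0 0 0 0 1;30.5 23.2 0 0 0 0 1;30.5 23.2 0 0 0 0 1;30.5 23.2 0 0 0 0 1;30.5 23.2 0 0 0 0 1;30.5 23.2 0 0 0 0 1;0 0 0 0 0 0 1;0 0 0 0 0 0 1",
)

```text
clock: 2.32
eef_pos: [0.3022, -0.3009, 0.2143]
eef_rot: [2.135, 2.303, -0.001]
wrist_force: [-1.2, -0.5, 0.5]
gripper_width: 0.0912
```

Run:
```python
from h import *
go([0.301,-0.302,0.036],4.2)
T=snap("top","top1");S=snap("side","side1")
```

```text
shift mm [ -0.8  -1.3 178.3] dist 178.3 | jaw now 4.34 turn about tool z deg 0.1361165968115614 rad 0.0024 tilt 0.06 q6 -0.89 clock 2.32
 tool x world [-0.076  0.997 -0.001] tool y world [0.997 0.076 0.   ] z [ 0.    -0.001 -1.   ]
```

View pics/top1.png

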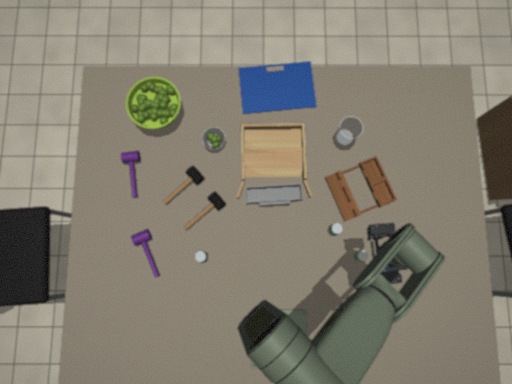

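View pics/side1.png

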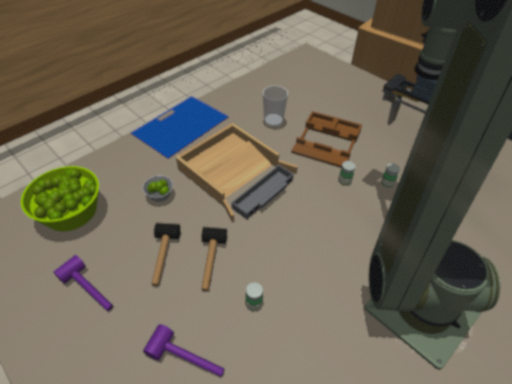

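Request:
drive_tool(
  series="0 -1 36 0 0 0 1;0 0 36 0 0 0 1;0 0 36 0 0 0 1;0 0 36 0 0 0 1;0 0 24 0 0 0 1;0 0 10 0 0 0 1;0 0 0 0 0 0 1;0 0 0 0 0 0 0.3;0 0 0 0 0 0 0.3;0 0 0 0 0 0 0.3;0 0 0 0 0 0 0.3;0 0 0 0 0 0 0.3;0 0 0 0 0 0 0.3;0 0 0 0 0 0 0.3",
  newtons=20,
)

```text
clock: 3.58
eef_pos: [0.3006, -0.3023, 0.0363]
eef_rot: [2.137, 2.301, -0.0]
wrist_force: [-0.1, 0.2, -0.7]
gripper_width: 0.0474
```

Run:
```python
from h import *
go([0.301,-0.302,0.15],4.2)
S=snap("side","side2")
cv2.imwrite("pics/s2c.png",cv2.resize(S["frame"][100:230,320:470],None,fx=4,fy=4))
```

```text
shift mm [ 1.000e-01  4.000e-01 -1.137e+02] dist 113.7 | jaw now 4.24 turn about tool z deg 0.042376938195090474 rad 0.0007 tilt 0.05 q6 -0.89 clock 3.58
 tool x world [-0.074  0.997 -0.001] tool y world [0.997 0.074 0.001] z [ 0.001 -0.001 -1.   ]
```

View pics/s2c.png

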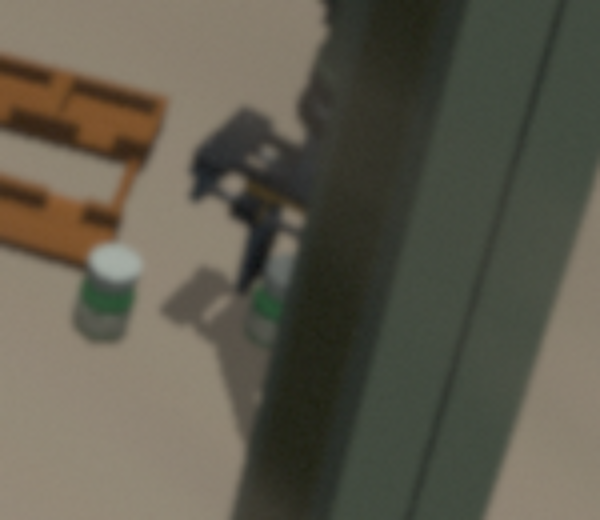

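Request:
drive_tool(
  series="0 0 0 0 0 0 0.3;0 0 0 0 0 0 0.3;0 0 0 0 0 0 0.3;0 0 -10 0 0 0 0.3;0 0 -30 0 0 0 0.3;0 0 -30 0 0 0 0.3;0 0 -30 0 0 0 0.3;0 0 0 0 0 0 0.3",
  newtons=20,
)

```text
clock: 4.3
eef_pos: [0.3031, -0.3048, 0.1407]
eef_rot: [2.131, 2.294, -0.001]
wrist_force: [0.5, -1.6, -1.4]
gripper_width: 0.0414
```

Run:
```python
from h import *
o=robot.get_obs();print(o["wrist_force"],o["gripper_width"])
go([0.5365,0.0185,0.136],4.2)
```

```text
[ 0.52124535 -1.57039795 -1.38619177] 0.04144786030371608
shift mm [305.2 256.6   4. ] dist 398.8 | jaw now 4.23 turn about tool z deg 0.027568676773967127 rad 0.0005 tilt 0.63 q6 -0.89 clock 4.3
 tool x world [-0.074  0.997 -0.008] tool y world [0.997 0.074 0.007] z [ 0.008 -0.008 -1.   ]
```

Request:
drive_tool(
  series="12 14 0 0 0 0 0.3;25 28 0 0 0 0 0.3;25 28 0 0 0 0 0.3;25 28 0 0 0 0 0.3;25 28 0 0 0 0 0.3;25 28 0 0 0 0 0.3;25 28 0 0 0 0 0.3;25 28 0 0 0 0 0.3;25 28 0 0 0 0 0.3;13 14 0 0 0 0 0.3;4 5 0 0 0 0 0.3;0 0 0 0 0 0 0.3;0 0 0 0 0 0 0.3",
)

```text
clock: 5.38
eef_pos: [0.5387, -0.0551, 0.1349]
eef_rot: [-2.136, -2.301, 0.003]
wrist_force: [-0.1, -0.1, -0.5]
gripper_width: 0.041
```

Run:
```python
from h import *
go([0.542,-0.057,0.085],4.2)
T=snap("top","top3");S=snap("side","side3")
cv2.imwrite("pics/s3c.png",cv2.resize(S["frame"][90:240,200:360],None,fx=4,fy=4))
cv2.imwrite("pics/t3c.png",cv2.resize(T["frame"][120:384,180:420],None,fx=2.2,fy=2.2))
```

```text
shift mm [-2.1  3.3 49.9] dist 50.1 | jaw now 4.25 turn about tool z deg 0.05409171912613431 rad 0.0009 tilt 0.15 q6 -0.2 clock 5.38
 tool x world [-0.074  0.997 -0.   ] tool y world [ 0.997  0.074 -0.003] z [-0.003 -0.    -1.   ]
```

View pics/s3c.png

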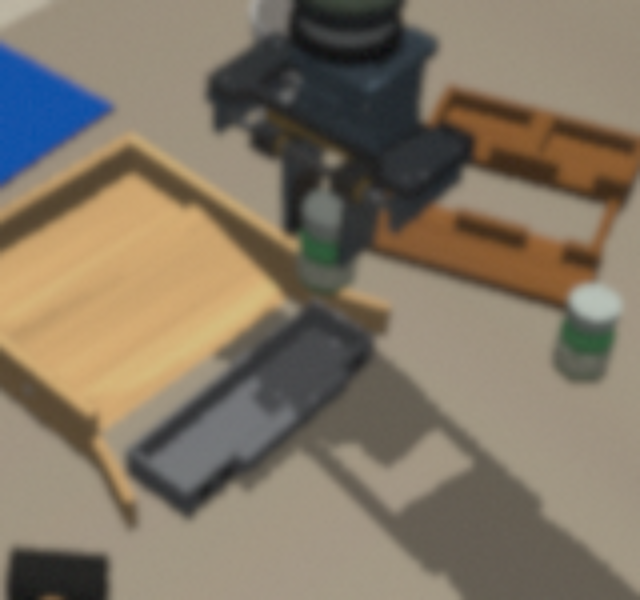

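View pics/t3c.png

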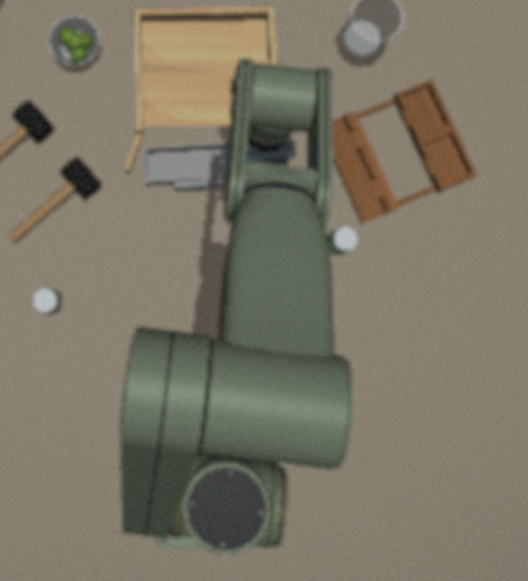

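Request:
drive_tool(
  series="9 2 0 0 0 0 0.3;8 1 0 0 0 0 0.3;0 0 20 0 0 0 0.3;0 0 20 0 0 0 0.3;0 0 15 0 0 0 0.3;0 0 10 0 0 0 0.3;0 0 0 0 0 0 0.3;0 0 0 0 0 0 0.3",
)

```text
clock: 6.15
eef_pos: [0.5415, -0.0375, 0.071]
eef_rot: [-2.138, -2.302, 0.0]
wrist_force: [0.1, -0.5, -1.2]
gripper_width: 0.0411
```

Run:
```python
from h import *
go([0.5405,-0.0375,0.042],4.2)
S=snap("side","side4")
cv2.imwrite("pics/s4c.png",cv2.resize(S["frame"][130:230,210:330],None,fx=6,fy=6,interpolation=cv2.INTER_CUBIC))
```

```text
shift mm [ 0.1 -1.  29. ] dist 29.0 | jaw now 4.22 turn about tool z deg 0.021369493472988665 rad 0.0004 tilt 0.02 q6 -0.16 clock 6.15
 tool x world [-0.074  0.997  0.   ] tool y world [ 0.997  0.074 -0.   ] z [-0.  0. -1.]
```

View pics/s4c.png

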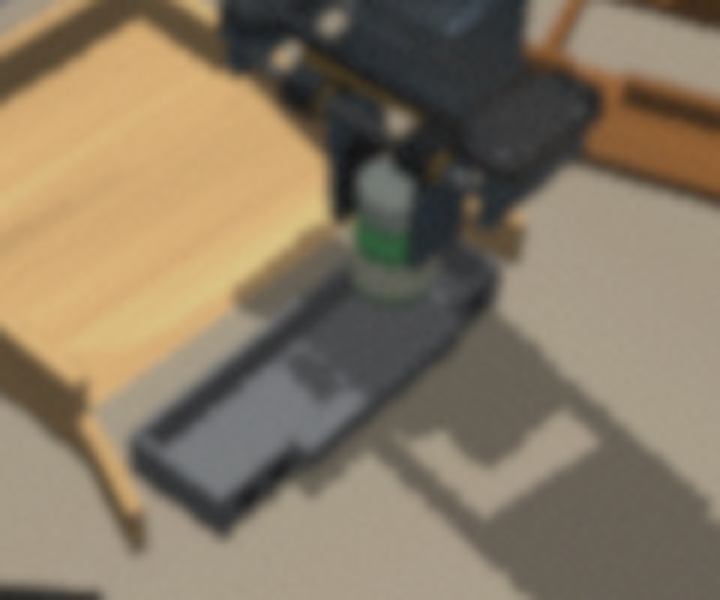

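Request:
drive_tool(
  series="0 -1 8 0 0 0 0.3;0 0 8 0 0 0 0.3;0 0 6 0 0 0 0.3;0 0 4 0 0 0 0.3;0 0 0 0 0 0 0.3;0 0 0 0 0 0 0.3",
)

```text
clock: 6.7
eef_pos: [0.5404, -0.0377, 0.0446]
eef_rot: [-2.138, -2.301, 0.001]
wrist_force: [0.1, 0.0, -0.8]
gripper_width: 0.0412
```

Run:
```python
from h import *
o=robot.get_obs();print(o["wrist_force"],o["moment"])
go([0.5405,-0.0375,0.040],4.2)
S=snap("side","side5")
cv2.imwrite("pics/s5c.png",cv2.resize(S["frame"][130:230,210:330],None,fx=6,fy=6,interpolation=cv2.INTER_CUBIC))
```

```text
[ 0.13325837  0.03368763 -0.76942504] [-0.01834809 -0.11954695  0.02702623]
shift mm [0.2 0.1 4.6] dist 4.6 | jaw now 4.22 turn about tool z deg 0.024952156255451996 rad 0.0004 tilt 0.04 q6 -0.16 clock 6.7
 tool x world [-0.074  0.997  0.   ] tool y world [ 0.997  0.074 -0.001] z [-0.001 -0.    -1.   ]
```

View pics/s5c.png

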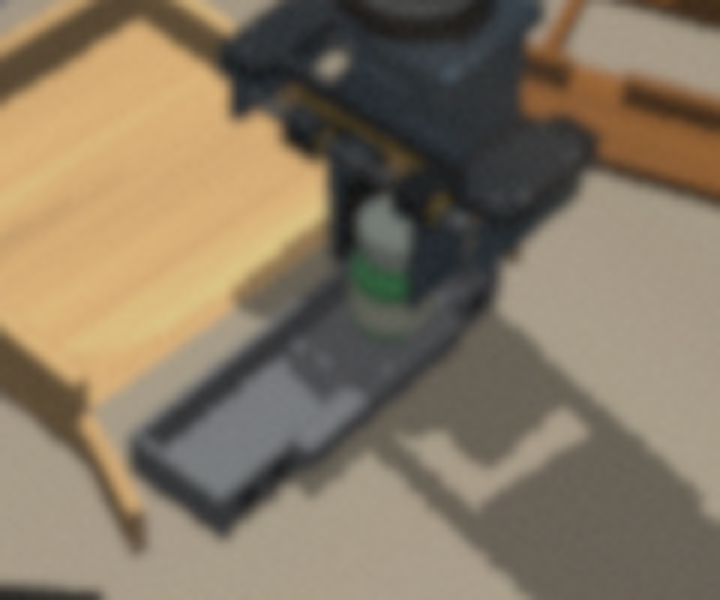

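Inside the walls without contact force. Down the last few mm, release, and rise.

Request:
drive_tool(
  series="0 0 3 0 0 0 0.3;0 0 1.5 0 0 0 0.3;0 0 0 0 0 0 0.3;0 0 0 0 0 0 0.6;0 0 0 0 0 0 0.6;0 0 0 0 0 0 0.6;0 0 0 0 0 0 0.6;0 0 -10 0 0 0 0.6;0 0 -25 0 0 0 0.8;0 0 -35 0 0 0 1;0 0 -35 0 0 0 1;0 0 -10 0 0 0 1;0 0 0 0 0 0 1",
)

```text
clock: 7.83
eef_pos: [0.5429, -0.0379, 0.1597]
eef_rot: [2.133, 2.297, 0.008]
wrist_force: [-0.2, -0.4, 0.3]
gripper_width: 0.0851
```

Run:
```python
from h import *
go([0.401,-0.211,0.155],4.2)
S=snap("side","side6")
cv2.imwrite("pics/s6c.png",cv2.resize(S["frame"][130:230,210:330],None,fx=6,fy=6,interpolation=cv2.INTER_CUBIC))
h=cv2.cvtColor(S["frame"],cv2.COLOR_BGR2HSV)
m=(h[...,0]>70)&(h[...,0]<90)&(h[...,1]>90)
for a,c,b in blobs(m,15): print(a,c.round(1),b,onz(S,c,.035).round(4))
m=(h[...,1]<50)&(h[...,2]>150)
for a,c,b in blobs(m,15): 
  if b[1]>160: print(a,c.round(1),b,onz(S,c,.068).round(4))
```

```text
shift mm [-162.1 -154.3    3.6] dist 223.9 | jaw now 4.23 turn about tool z deg 0.02955586263531984 rad 0.0005 tilt 0.49 q6 -0.16 clock 7.83
 tool x world [-0.074  0.997 -0.001] tool y world [0.997 0.074 0.008] z [ 0.009 -0.001 -1.   ]
89 [238.3 192.4] [228 184  23  18] [[0.5493 0.1083 0.068 ]]
16 [509.3 189.6] [507 186   5   8] [[ 0.0186 -0.4693  0.068 ]]
292 [299.8 210.6] [281 201  34  21] [[0.3835 0.0306 0.068 ]]
```

View pics/s6c.png

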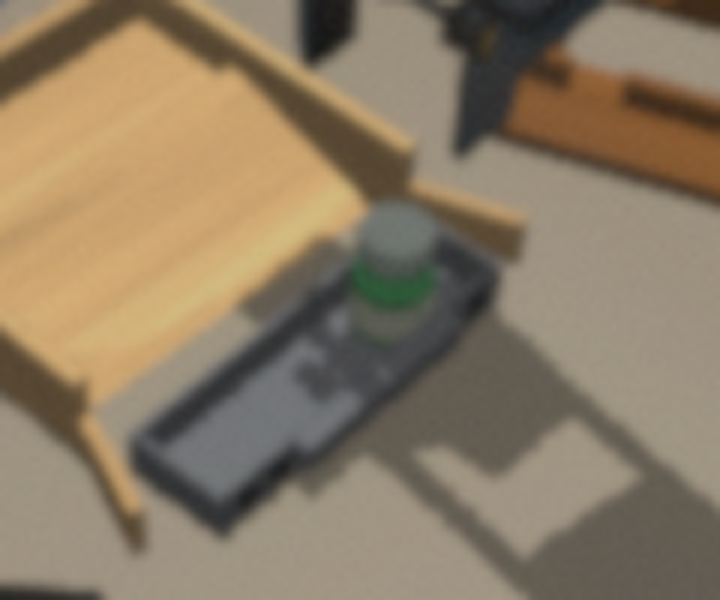

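Run:
```python
from h import *
S=snap("side","side7");T=snap("top","top7")
cv2.imwrite("pics/s7c.png",cv2.resize(S["frame"][130:330,200:420],None,fx=3.4,fy=3.4,interpolation=cv2.INTER_CUBIC))
for n,s in(("side",S),("top",T)):
  b,g,r=[s["frame"][...,i].astype(int) for i in range(3)]
  m=(g-r>12)&(g-b>0)&(g<120)
  for a,c,bb in blobs(m,12):
    if n=="side": print(n,a,c.round(1),bb,onz(s,c,.035).round(4))
  h=cv2.cvtColor(s["frame"],cv2.COLOR_BGR2HSV)
  m=(h[...,1]<50)&(h[...,2]>165)
  for a,c,bb in blobs(m,30):
    p=onz(s,c,.068)[0]
    if .2<p[0]<.6 and abs(p[1])<.5: print(n,"lid",a,c.round(1),bb,p.round(4))
```

```text
side 17 [294.2  11.8] [288  10  12   5] [[ 1.2776 -0.9395  0.035 ]]
side 437 [ 42.4 186.8] [ 24 170  42  42] [[0.9928 0.5025 0.035 ]]
side 196 [ 76.1 181. ] [ 68 170  24  25] [[0.9456 0.4174 0.035 ]]
side 77 [346.1 174.5] [340 170  13   9] [[ 0.3964 -0.205   0.035 ]]
side 88 [275.  177.4] [268 173  15   9] [[ 0.5396 -0.0352  0.035 ]]
side 146 [158.2 187.9] [147 179  22  16] [[0.7502 0.2519 0.035 ]]
side 587 [ 61.3 204.5] [ 35 189  60  29] [[0.8882 0.4932 0.035 ]]
side 537 [ 73.6 219.2] [ 40 195  58  36] [[0.8143 0.4928 0.035 ]]
side 14 [473.4 289.4] [469 288  10   3] [[-0.059  -0.1148  0.035 ]]
side 98 [253.7 300.7] [246 295  17  11] [[0.2899 0.2968 0.035 ]]
side lid 79 [348.8 164.7] [343 161  13   8] [ 0.4008 -0.2146  0.068 ]
side lid 218 [254.1 288.7] [245 281  19  16] [0.2994 0.2866 0.068 ]
top lid 76 [337.  227.8] [333 223   9  10] [ 0.4006 -0.2112  0.068 ]
top lid 78 [199.7 255.9] [195 251  10  11] [0.2979 0.2903 0.068 ]
```

View pics/s7c.png

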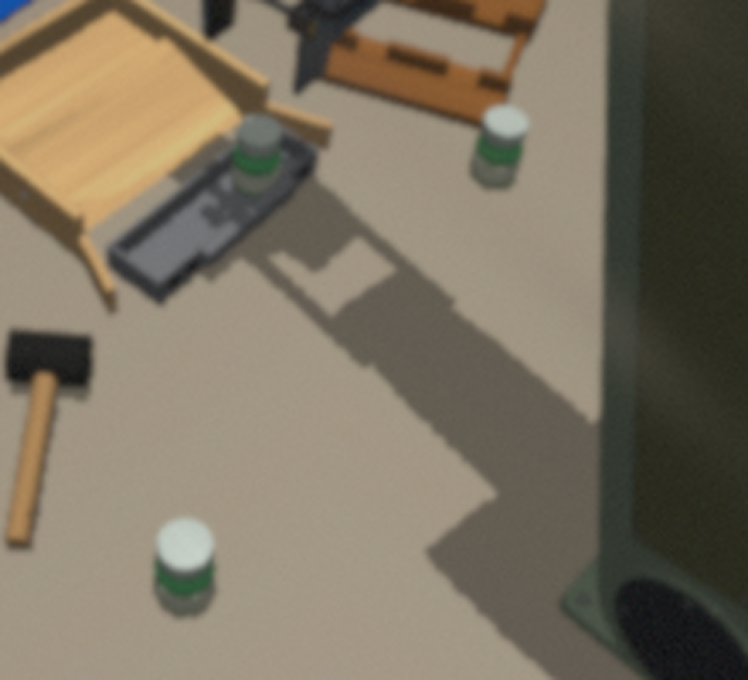

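Request:
drive_tool(
  series="-14 -13 0 0 0 0 1;-27 -25.7 0 0 0 0 1;-27 -25.7 0 0 0 0 1;-27 -25.7 0 0 0 0 1;-27 -25.7 0 0 0 0 1;-27 -25.7 0 0 0 0 1;-13 -12.5 0 0 0 0 1;0 0 0 0 0 0 1;0 0 20 0 0 0 1;0 0 35 0 0 0 1;0 0 35 0 0 0 1;0 0 20 0 0 0 1;0 0 0 0 0 0 1;0 0 0 0 0 0 1",
)

```text
clock: 9.15
eef_pos: [0.3983, -0.2095, 0.0441]
eef_rot: [-2.134, -2.299, 0.001]
wrist_force: [0.3, -0.4, 0.1]
gripper_width: 0.0914
```

Run:
```python
from h import *
go([0.401,-0.211,0.036],4.2)
S=snap("side","side8")
cv2.imwrite("pics/s8c.png",cv2.resize(S["frame"][100:250,260:420],None,fx=4,fy=4,interpolation=cv2.INTER_CUBIC))
```

```text
shift mm [-1.7  2.6  8.1] dist 8.6 | jaw now 4.26 turn about tool z deg 0.058924154117534044 rad 0.001 tilt 0.25 q6 -0.58 clock 9.15
 tool x world [-0.074  0.997  0.003] tool y world [ 0.997  0.074 -0.003] z [-0.004  0.002 -1.   ]
```

View pics/s8c.png

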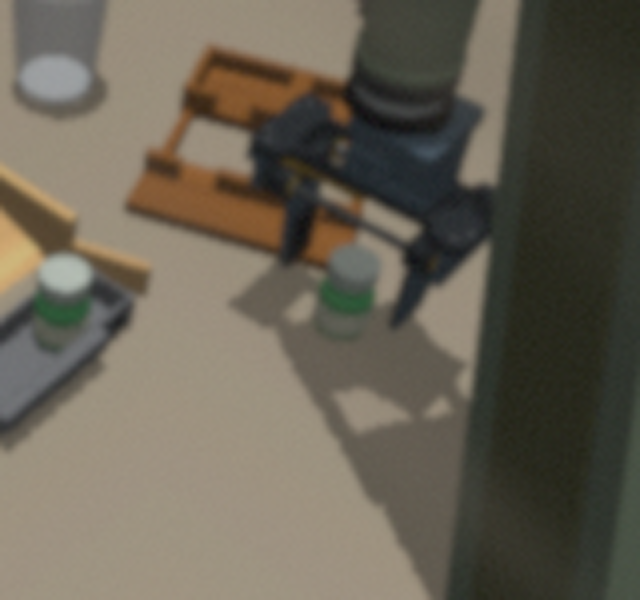

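Request:
drive_tool(
  series="-1.5 2.5 8 0 0 0 1;0 0 0 0 0 0 0.3;0 0 0 0 0 0 0.3;0 0 0 0 0 0 0.3;0 0 0 0 0 0 0.3;0 0 0 0 0 0 0.3;0 0 0 0 0 0 0.3;0 0 0 0 0 0 0.3;0 0 0 0 0 0 0.3;0 0 0 0 0 0 0.3;0 0 -10 0 0 0 0.3;0 0 -30 0 0 0 0.3;0 0 -30 0 0 0 0.3;0 0 -30 0 0 0 0.3;0 0 0 0 0 0 0.3",
)

```text
clock: 10.45
eef_pos: [0.405, -0.2138, 0.1425]
eef_rot: [2.131, 2.294, 0.004]
wrist_force: [2.5, -0.5, -0.2]
gripper_width: 0.0403
```

Run:
```python
from h import *
o=robot.get_obs();print(o["wrist_force"],o["gripper_width"])
go([0.5365,0.0185,0.136],4.2)
```

```text
[ 2.49784197 -0.45973384 -0.24353418] 0.04031812853304486
shift mm [222.  148.2   6.6] dist 267.0 | jaw now 4.22 turn about tool z deg 0.022554579742262604 rad 0.0004 tilt 0.66 q6 -0.58 clock 10.45
 tool x world [-0.074  0.997 -0.006] tool y world [0.997 0.074 0.01 ] z [ 0.01  -0.006 -1.   ]
```

Request:
drive_tool(
  series="14 9 0 0 0 0 0.3;30 20 0 0 0 0 0.3;30 20 0 0 0 0 0.3;30 20 0 0 0 0 0.3;30 20 0 0 0 0 0.3;30 20 0 0 0 0 0.3;30 20 0 0 0 0 0.3;20 14 0 0 0 0 0.3;8 5 0 0 0 0 0.3;0 0 15 0 0 0 0.3;0 0 20 0 0 0 0.3;0 0 20 0 0 0 0.3;0 0 10 0 0 0 0.3;0 0 0 0 0 0 0.3;0 0 0 0 0 0 0.3",
)

```text
clock: 11.7
eef_pos: [0.5324, 0.0199, 0.072]
eef_rot: [-2.138, -2.301, 0.002]
wrist_force: [0.2, -0.4, -0.8]
gripper_width: 0.0402
```

Run:
```python
from h import *
o=robot.get_obs();print(o["wrist_force"],o["gripper_width"])
go([0.5365,0.0185,0.045],4.2)
S=snap("side","side9")
cv2.imwrite("pics/s9c.png",cv2.resize(S["frame"][130:230,210:330],None,fx=6,fy=6,interpolation=cv2.INTER_CUBIC))
```

```text
[ 0.2037329  -0.40285943 -0.7996139 ] 0.04017921262797184
shift mm [-1.7  4.  27. ] dist 27.4 | jaw now 4.2 turn about tool z deg -0.0017225687853397176 rad -0.0 tilt 0.08 q6 -0.06 clock 11.7
 tool x world [-0.073  0.997 -0.   ] tool y world [ 0.997  0.073 -0.001] z [-0.001 -0.    -1.   ]
```

View pics/s9c.png

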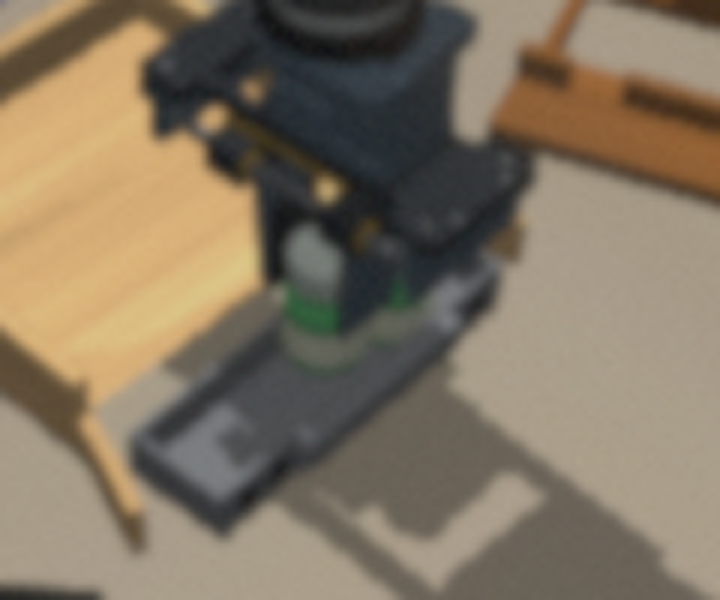

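Request:
drive_tool(
  series="-1.5 4 0 0 0 0 0.3;0 0 8 0 0 0 0.3;0 0 8 0 0 0 0.3;0 0 7 0 0 0 0.3;0 0 4 0 0 0 0.3;0 0 0 0 0 0 0.3;0 0 0 0 0 0 0.3",
)

```text
clock: 12.33
eef_pos: [0.5366, 0.0192, 0.045]
eef_rot: [-2.137, -2.301, 0.001]
wrist_force: [0.9, 0.2, -0.9]
gripper_width: 0.0407
```

Run:
```python
from h import *
o=robot.get_obs();print(o["wrist_force"],o["moment"])
go([0.5365,0.0185,0.040],4.2)
S=snap("side","side10")
cv2.imwrite("pics/s10c.png",cv2.resize(S["frame"][130:230,210:330],None,fx=6,fy=6,interpolation=cv2.INTER_CUBIC))
```

```text
[ 0.88212886  0.23243552 -0.90657427] [-0.01347267 -0.14405958  0.0049935 ]
shift mm [-0.7 -0.2  5. ] dist 5.0 | jaw now 4.23 turn about tool z deg 0.03176517136643042 rad 0.0006 tilt 0.05 q6 -0.06 clock 12.33
 tool x world [-0.074  0.997 -0.   ] tool y world [ 0.997  0.074 -0.001] z [-0.001 -0.    -1.   ]
```

View pics/s10c.png

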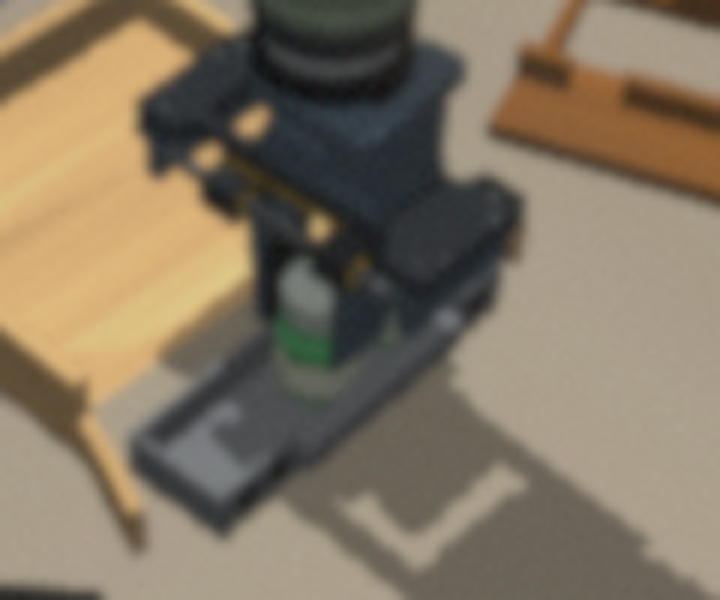

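Request:
drive_tool(
  series="0 0 3 0 0 0 0.3;0 0 1.5 0 0 0 0.3;0 0 0 0 0 0 0.3;0 0 0 0 0 0 0.3",
)

```text
clock: 12.72
eef_pos: [0.5372, 0.0192, 0.0414]
eef_rot: [2.137, 2.301, 0.001]
wrist_force: [-0.4, -0.3, 3.7]
gripper_width: 0.0403
```

Contact (3.7 N up). Release, rise, go towards jar A.

Request:
drive_tool(
  series="0 0 0 0 0 0 0.6;0 0 0 0 0 0 0.6;0 0 0 0 0 0 0.6;0 0 0 0 0 0 0.6;0 0 -10 0 0 0 0.6;0 0 -25 0 0 0 0.8;0 0 -35 0 0 0 1;0 0 -35 0 0 0 1;0 0 -10 0 0 0 1;0 0 0 0 0 0 1",
)

```text
clock: 13.55
eef_pos: [0.5391, 0.0192, 0.1598]
eef_rot: [2.134, 2.298, 0.009]
wrist_force: [-0.2, -0.3, 0.3]
gripper_width: 0.0852
```

Run:
```python
from h import *
S=snap("side","side11");T=snap("top","top11")
cv2.imwrite("pics/s11c.png",cv2.resize(S["frame"][130:330,200:420],None,fx=3.4,fy=3.4,interpolation=cv2.INTER_CUBIC))
for n,s in(("side",S),("top",T)):
  h=cv2.cvtColor(s["frame"],cv2.COLOR_BGR2HSV)
  m=(h[...,1]<50)&(h[...,2]>165)
  for a,c,bb in blobs(m,30):
    p=onz(s,c,.068)[0]
    if .2<p[0]<.6 and abs(p[1])<.5: print(n,"lid",a,c.round(1),bb,p.round(4))
go([0.298,0.289,0.155],4.2)
```

```text
side lid 37 [277.8 167.8] [273 165   9   7] [ 0.5408 -0.0462  0.068 ]
side lid 210 [254.2 288.8] [246 281  18  16] [0.2993 0.2867 0.068 ]
top lid 76 [199.8 255.9] [196 251   9  11] [0.2977 0.2901 0.068 ]
shift mm [ 286.7 -217.8    0.7] dist 360.0 | jaw now 4.23 turn about tool z deg 0.029307352884558213 rad 0.0005 tilt 0.03 q6 -0.06 clock 13.65
 tool x world [-0.074  0.997 -0.   ] tool y world [ 0.997  0.074 -0.001] z [-0.001 -0.    -1.   ]
```

View pics/s11c.png

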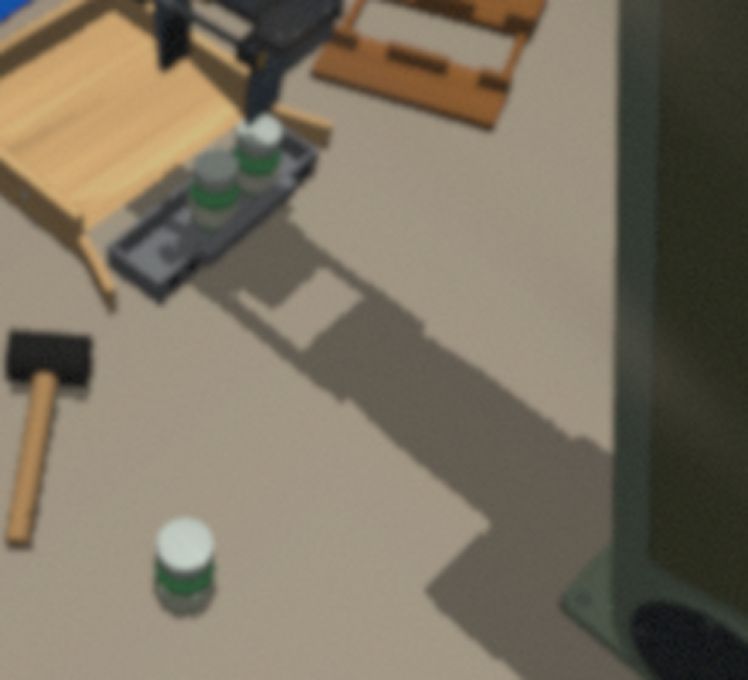

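Request:
drive_tool(
  series="14 -11 0 0 0 0 1;32 -24.3 0 0 0 0 1;32 -24.3 0 0 0 0 1;32 -24.3 0 0 0 0 1;32 -24.3 0 0 0 0 1;32 -24.3 0 0 0 0 1;32 -24.3 0 0 0 0 1;32 -24.3 0 0 0 0 1;32 -24.3 0 0 0 0 1;15 -11 0 0 0 0 1;0 0 0 0 0 0 1;0 0 20 0 0 0 1;0 0 35 0 0 0 1;0 0 35 0 0 0 1;0 0 18 0 0 0 1;0 0 0 0 0 0 1;0 0 0 0 0 0 1",
)

```text
clock: 15.07
eef_pos: [0.2996, 0.2859, 0.0466]
eef_rot: [-2.139, -2.301, 0.007]
wrist_force: [0.3, -0.3, 0.3]
gripper_width: 0.0913
```

Run:
```python
from h import *
go([0.298,0.2895,0.036],4.2)
S=snap("side","side12")
cv2.imwrite("pics/s12c.png",cv2.resize(S["frame"][200:350,180:340],None,fx=4,fy=4,interpolation=cv2.INTER_CUBIC))
```

```text
shift mm [ 3.8 -1.2 10.6] dist 11.3 | jaw now 4.18 turn about tool z deg -0.019284202896599822 rad -0.0003 tilt 0.27 q6 0.66 clock 15.07
 tool x world [-0.073  0.997 -0.003] tool y world [ 0.997  0.073 -0.004] z [-0.003 -0.003 -1.   ]
```

View pics/s12c.png

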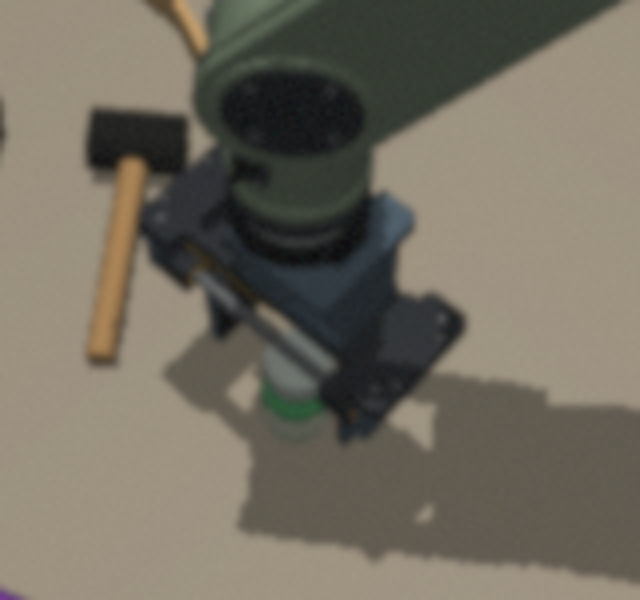

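Request:
drive_tool(
  series="3.5 -1 10.5 0 0 0 1;0 0 0 0 0 0 0.3;0 0 0 0 0 0 0.3;0 0 0 0 0 0 0.3;0 0 0 0 0 0 0.3;0 0 0 0 0 0 0.3;0 0 0 0 0 0 0.3;0 0 0 0 0 0 0.3;0 0 0 0 0 0 0.3;0 0 0 0 0 0 0.3;0 0 -10 0 0 0 0.3;0 0 -30 0 0 0 0.3;0 0 -30 0 0 0 0.3;0 0 -30 0 0 0 0.3;0 0 0 0 0 0 0.3",
)

```text
clock: 16.37
eef_pos: [0.3017, 0.2934, 0.1422]
eef_rot: [2.137, 2.301, 0.018]
wrist_force: [1.0, 0.3, -0.3]
gripper_width: 0.0405
```

Run:
```python
from h import *
o=robot.get_obs();print(o["wrist_force"],o["gripper_width"])
go([0.5324,0.0743,0.136],4.2)
```

```text
[ 1.02545894  0.33772305 -0.34624231] 0.0405405886938108
shift mm [-235.6  213.9    6.5] dist 318.2 | jaw now 4.23 turn about tool z deg 0.03439026077175811 rad 0.0006 tilt 0.64 q6 0.67 clock 16.37
 tool x world [-0.074  0.997  0.007] tool y world [0.997 0.074 0.009] z [ 0.008  0.007 -1.   ]
```

Request:
drive_tool(
  series="-12 11 0 0 0 0 0.3;-28 26.2 0 0 0 0 0.3;-28 26.2 0 0 0 0 0.3;-28 26.2 0 0 0 0 0.3;-28 26.2 0 0 0 0 0.3;-28 26.2 0 0 0 0 0.3;-28 26.2 0 0 0 0 0.3;-28 26.2 0 0 0 0 0.3;-17 16 0 0 0 0 0.3;-6 6 0 0 0 0 0.3;0 0 10 0 0 0 0.3;0 0 20 0 0 0 0.3;0 0 20 0 0 0 0.3;0 0 10 0 0 0 0.3;0 0 0 0 0 0 0.3;0 0 0 0 0 0 0.3",
)

```text
clock: 17.7
eef_pos: [0.5306, 0.0772, 0.0769]
eef_rot: [-2.136, -2.302, 0.002]
wrist_force: [1.5, -0.0, -0.9]
gripper_width: 0.0405
```

Run:
```python
from h import *
go([0.5324,0.0743,0.045],4.2)
S=snap("side","side13")
cv2.imwrite("pics/s13c.png",cv2.resize(S["frame"][130:230,210:330],None,fx=6,fy=6,interpolation=cv2.INTER_CUBIC))
```

```text
shift mm [-3.   1.7 31.9] dist 32.0 | jaw now 4.3 turn about tool z deg 0.09649811175441414 rad 0.0017 tilt 0.11 q6 0.05 clock 17.7
 tool x world [-0.075  0.997 -0.   ] tool y world [ 0.997  0.075 -0.002] z [-0.002 -0.    -1.   ]
```

View pics/s13c.png

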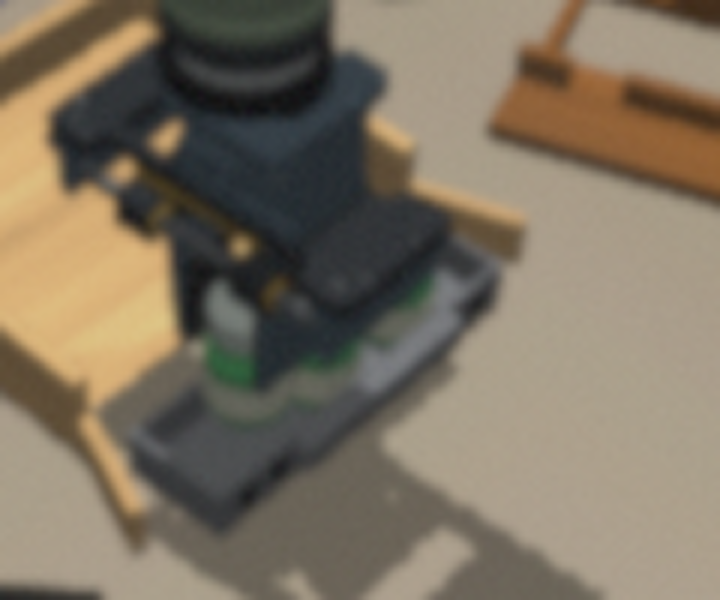

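Request:
drive_tool(
  series="-3 2 0 0 0 0 0.3;0 0 10 0 0 0 0.3;0 0 10 0 0 0 0.3;0 0 8 0 0 0 0.3;0 0 4 0 0 0 0.3;0 0 0 0 0 0 0.3;0 0 0 0 0 0 0.3",
)

```text
clock: 18.33
eef_pos: [0.5336, 0.0735, 0.0449]
eef_rot: [-2.138, -2.301, 0.001]
wrist_force: [0.7, 0.2, -0.3]
gripper_width: 0.0406
```

Run:
```python
from h import *
o=robot.get_obs();print(o["wrist_force"],o["moment"])
go([0.5324,0.0743,0.0405],4.2)
```

```text
[ 0.71274991  0.22390896 -0.2504038 ] [-0.06597128 -0.04206536  0.01517525]
shift mm [ 0.9 -1.2  4.4] dist 4.7 | jaw now 4.22 turn about tool z deg 0.021348101613398285 rad 0.0004 tilt 0.06 q6 0.04 clock 18.33
 tool x world [-0.074  0.997 -0.   ] tool y world [ 0.997  0.074 -0.001] z [-0.001 -0.    -1.   ]
```

Request:
drive_tool(
  series="0 -1 3 0 0 0 0.3;0 0 1.5 0 0 0 0.3;0 0 0 0 0 0 0.3;0 0 0 0 0 0 0.3",
)

```text
clock: 18.67
eef_pos: [0.5331, 0.0734, 0.0415]
eef_rot: [2.137, 2.301, 0.001]
wrist_force: [-1.0, -1.1, 2.4]
gripper_width: 0.0403
```

Request:
drive_tool(
  series="0 0 0 0 0 0 0.6;0 0 0 0 0 0 0.6;0 0 0 0 0 0 0.6;0 0 0 0 0 0 0.6;0 0 -10 0 0 0 0.6;0 0 -25 0 0 0 0.6;0 0 -35 0 0 0 0.6;0 0 -35 0 0 0 0.6;0 -15 -10 0 0 0 0.6;-10 -30 0 0 0 0 0.6;-10 -30 0 0 0 0 0.6;-10 -30 0 0 0 0 0.6;-10 -30 0 0 0 0 0.6;-10 -15 0 0 0 0 0.6;0 0 0 0 0 0 0.6",
)

```text
clock: 19.92
eef_pos: [0.3834, 0.0115, 0.1564]
eef_rot: [-2.139, -2.3, 0.003]
wrist_force: [0.0, 0.2, -0.3]
gripper_width: 0.0548
```

Run:
```python
from h import *
go([0.38,0.018,0.16],-87)
S=snap("side","side14");T=snap("top","top14")
```

```text
shift mm [ 6.8 -2.9 -3.6] dist 8.2 | jaw now 4.16 turn about tool z deg -88.84088161194984 rad -1.5506 tilt 0.1 q6 -0.07 clock 19.92
 tool x world [-0.073  0.997 -0.001] tool y world [ 0.997  0.073 -0.002] z [-0.002 -0.001 -1.   ]
```

View pics/side14.png

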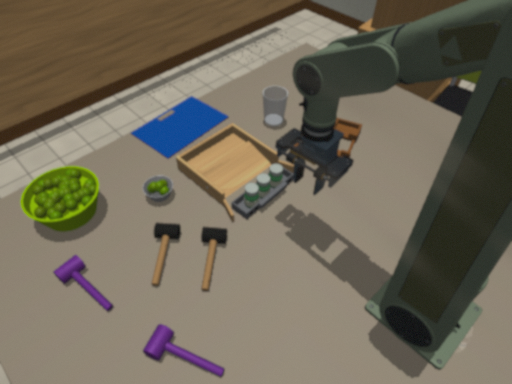

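View pics/top14.png

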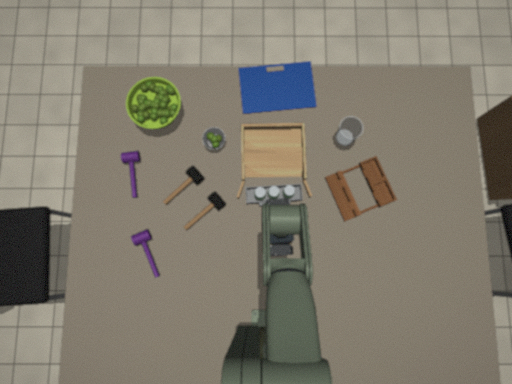

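Request:
drive_tool(
  series="0 0 0 0 0 -0.1165 0.55;0 0 0 0 0 -0.1165 0.55;0 0 0 0 0 -0.1165 0.55;0 0 0 0 0 -0.1165 0.55;0 0 0 0 0 -0.1165 0.55;0 0 0 0 0 -0.1165 0.55;0 0 0 0 0 -0.1165 0.55;0 0 0 0 0 -0.1165 0.55;0 0 0 0 0 -0.1165 0.55;0 0 0 0 0 -0.1165 0.55;0 0 0 0 0 -0.1165 0.55;0 0 0 0 0 -0.1165 0.55;0 0 0 0 0 -0.1165 0.55;0 0 0 0 0 0 0.55;0 0 0 0 0 0 0.55",
)

```text
clock: 21.27
eef_pos: [0.3882, 0.013, 0.1561]
eef_rot: [-0.024, 3.141, 0.0]
wrist_force: [0.6, 0.3, -0.4]
gripper_width: 0.0502
```

Run:
```python
from h import *
go([0.44,0.0165,0.022],91)
```

```text
shift mm [-51.8   2.7 134.1] dist 143.8 | jaw now 90.86 turn about tool z deg -0.13637006086732129 rad -0.0024 tilt 0.04 q6 -1.58 clock 21.27
 tool x world [-1.    -0.015 -0.001] tool y world [-0.015  1.     0.   ] z [ 0.001  0.    -1.   ]
```

Request:
drive_tool(
  series="-10 2.7 30 0 0 0 0.55;-20 0 35 0 0 0 0.55;-15 0 35 0 0 0 0.55;-5 0 24 0 0 0 0.55;0 0 10 0 0 0 0.55;0 0 0 0 0 0 0.55;0 0 0 0 0 0 0.55",
)

```text
clock: 21.85
eef_pos: [0.4371, 0.0163, 0.0216]
eef_rot: [0.025, -3.14, 0.0]
wrist_force: [0.4, 0.1, 0.9]
gripper_width: 0.0498
```

Run:
```python
from h import *
go([0.475,0.017,0.022],91)
S=snap("side","side15")
cv2.imwrite("pics/s15c.png",cv2.resize(S["frame"][90:240,160:340],None,fx=4,fy=4,interpolation=cv2.INTER_CUBIC))
print(robot.get_obs()["wrist_force"])
```

```text
shift mm [-37.9   0.1  -0.5] dist 37.9 | jaw now 90.92 turn about tool z deg -0.08104207660007035 rad -0.0014 tilt 0.07 q6 -1.58 clock 21.85
 tool x world [-1.    -0.016  0.001] tool y world [-0.016  1.    -0.   ] z [-0.001 -0.    -1.   ]
[ 0.18185416 -0.58641459  0.4155948 ]
```

View pics/s15c.png

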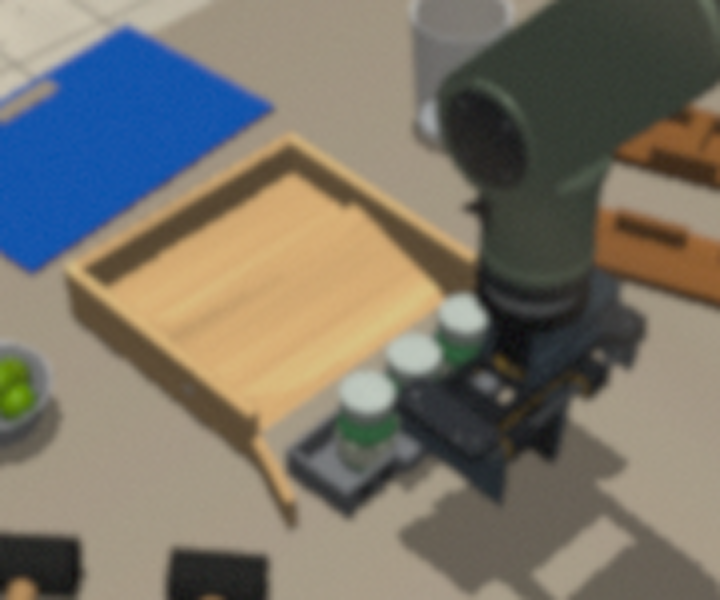

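Request:
drive_tool(
  series="-6 0 0 0 0 0 0.55;-6 0 0 0 0 0 0.55;-6 0 0 0 0 0 0.55;-5 0 0 0 0 0 0.55;-4 0 0 0 0 0 0.55;-4 0 0 0 0 0 0.55;-4 0 0 0 0 0 0.55;-4 0 0 0 0 0 0.55;-4 0 0 0 0 0 0.55;-4 0 0 0 0 0 0.55;-4 0 0 0 0 0 0.55;-4 0 0 0 0 0 0.55;-4 0 0 0 0 0 0.55;-4 0 0 0 0 0 0.55;0 0 0 0 0 0 0.55",
)

```text
clock: 23.15
eef_pos: [0.5015, 0.0172, 0.022]
eef_rot: [-0.027, 3.139, -0.0]
wrist_force: [-0.3, -0.3, 0.4]
gripper_width: 0.0502
```

Run:
```python
from h import *
go([0.5,0.0175,0.022],91)
S=snap("side","side16")
cv2.imwrite("pics/s16c.png",cv2.resize(S["frame"][90:240,160:340],None,fx=4,fy=4,interpolation=cv2.INTER_CUBIC))
print(robot.get_obs()["wrist_force"])
```

```text
shift mm [1.4 0.3 0. ] dist 1.5 | jaw now 91.0 turn about tool z deg 0.0006260332494463228 rad 0.0 tilt 0.12 q6 -1.58 clock 23.15
 tool x world [-1.    -0.017 -0.002] tool y world [-0.017  1.    -0.   ] z [ 0.002 -0.    -1.   ]
[-0.05893607 -0.22911904  0.73178442]
```

View pics/s16c.png

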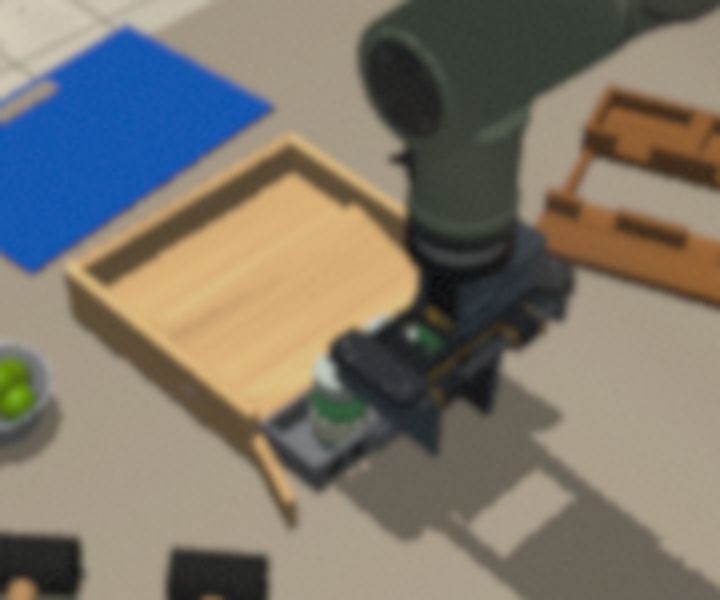

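Request:
drive_tool(
  series="-4 0 0 0 0 0 0.55;-4 0 0 0 0 0 0.55;-4 0 0 0 0 0 0.55;-4 0 0 0 0 0 0.55;-4 0 0 0 0 0 0.55;-4 0 0 0 0 0 0.55;-4 0 0 0 0 0 0.55;-4 0 0 0 0 0 0.55;-4 0 0 0 0 0 0.55",
)

```text
clock: 23.95
eef_pos: [0.5362, 0.0179, 0.0217]
eef_rot: [0.027, -3.141, 0.0]
wrist_force: [-3.9, 0.4, -1.6]
gripper_width: 0.0503
```

Run:
```python
from h import *
go([0.5735,0.0185,0.022],91)
S=snap("side","side17")
cv2.imwrite("pics/s17c.png",cv2.resize(S["frame"][90:240,160:340],None,fx=4,fy=4,interpolation=cv2.INTER_CUBIC))
print(robot.get_obs()["wrist_force"])
```

```text
shift mm [-37.3  -0.   -0.3] dist 37.3 | jaw now 91.0 turn about tool z deg 0.002208206880240482 rad 0.0 tilt 0.03 q6 -1.58 clock 23.95
 tool x world [-1.    -0.017  0.   ] tool y world [-0.017  1.    -0.   ] z [-0. -0. -1.]
[-2.13527208 -0.28587749  0.45939629]
```

View pics/s17c.png

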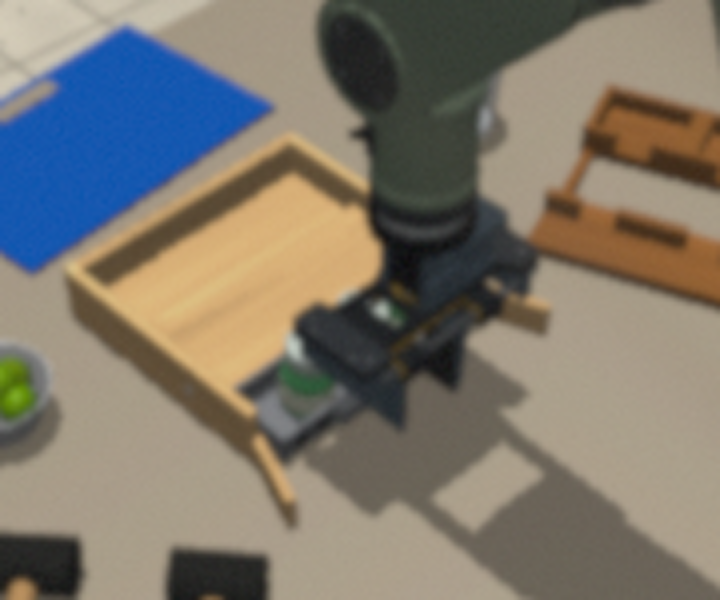

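Request:
drive_tool(
  series="-4 0 0 0 0 0 0.55;-4 0 0 0 0 0 0.55;-4 0 0 0 0 0 0.55;-4 0 0 0 0 0 0.55;-4 0 0 0 0 0 0.55;-4 0 0 0 0 0 0.55;-4 0 0 0 0 0 0.55;-4 0 0 0 0 0 0.55;-4 0 0 0 0 0 0.55;-4 0 -1.2 0 0 0 0.55;-4 0 -1.2 0 0 0 0.55;-4 0 -1.2 0 0 0 0.55",
)

```text
clock: 25.0
eef_pos: [0.5824, 0.0187, 0.0257]
eef_rot: [0.027, -3.138, 0.0]
wrist_force: [-8.2, -0.3, 4.2]
gripper_width: 0.05
```

Run:
```python
from h import *
go([0.63,0.0195,0.038],91)
S=snap("side","side18")
cv2.imwrite("pics/s18c.png",cv2.resize(S["frame"][90:240,160:340],None,fx=4,fy=4,interpolation=cv2.INTER_CUBIC))
print(robot.get_obs()["wrist_force"])
```

```text
shift mm [-47.5  -0.  -12.5] dist 49.1 | jaw now 91.0 turn about tool z deg -0.0026627505933447537 rad -0.0 tilt 0.22 q6 -1.58 clock 25.0
 tool x world [-1.    -0.017  0.004] tool y world [-0.017  1.    -0.   ] z [-0.004 -0.    -1.   ]
[-6.41855625  0.55821674  2.20200857]
```

View pics/s18c.png

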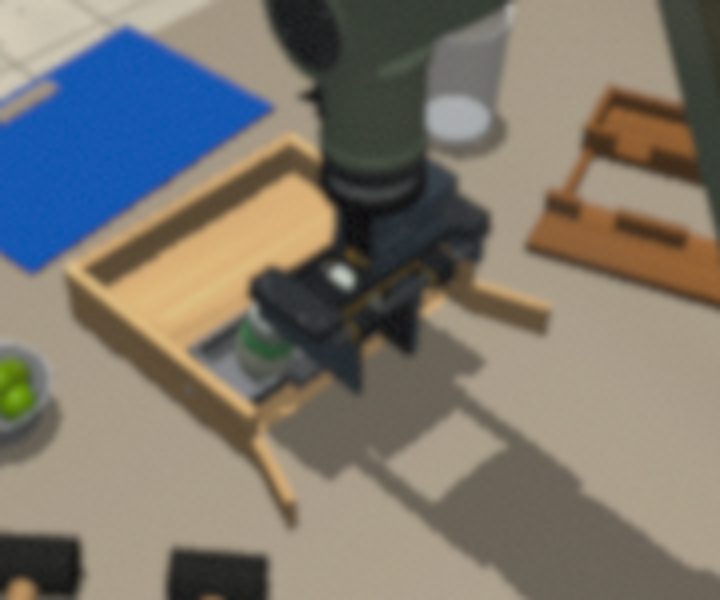

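Request:
drive_tool(
  series="-4 0 -1.25 0 0 0 0.55;-4 0 -1.25 0 0 0 0.55;-4 0 -1.25 0 0 0 0.55;-4 0 -1.25 0 0 0 0.55;-4 0 -1.25 0 0 0 0.55;-4 0 -1.25 0 0 0 0.55;-4 0 -1.25 0 0 0 0.55;-4 0 -1.25 0 0 0 0.55;-4 0 -1.25 0 0 0 0.55",
)

```text
clock: 25.8
eef_pos: [0.6182, 0.0193, 0.0372]
eef_rot: [0.027, -3.137, 0.0]
wrist_force: [-9.1, 0.3, 4.2]
gripper_width: 0.0496
```

Run:
```python
from h import *
go([0.64,0.0195,0.042],91)
S=snap("side","side19")
cv2.imwrite("pics/s19c.png",cv2.resize(S["frame"][90:240,160:340],None,fx=4,fy=4,interpolation=cv2.INTER_CUBIC))
print(robot.get_obs()["wrist_force"])
```

```text
shift mm [-21.7  -0.2  -4.9] dist 22.3 | jaw now 91.0 turn about tool z deg -0.0006277338501803342 rad -0.0 tilt 0.24 q6 -1.58 clock 25.8
 tool x world [-1.    -0.017  0.004] tool y world [-0.017  1.    -0.   ] z [-0.004 -0.    -1.   ]
[-5.42525315 -0.58132286  2.08012291]
```

View pics/s19c.png

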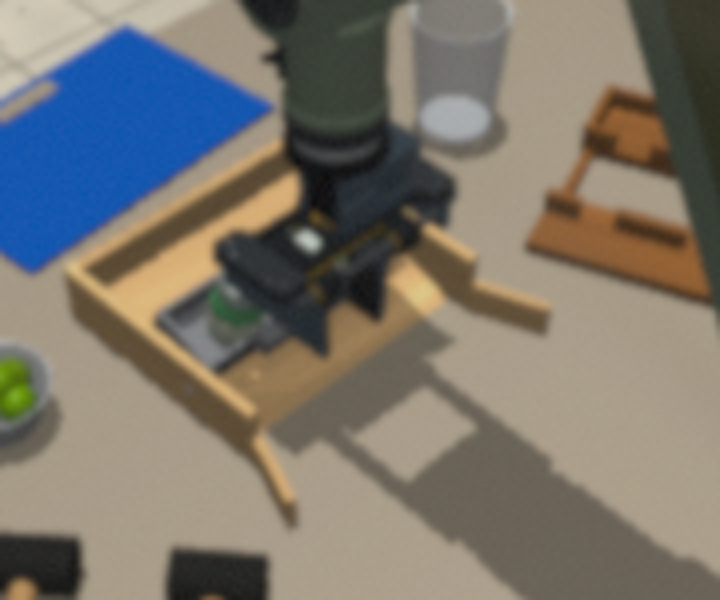

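Request:
drive_tool(
  series="-3 0 -1 0 0 0 0.55;-3 0 -1 0 0 0 0.55;-3 0 -1 0 0 0 0.55;-3 0 -1 0 0 0 0.55;-3 0 -1 0 0 0 0.55;-3 0 -1 0 0 0 0.55;-3 0 -1 0 0 0 0.55",
)

```text
clock: 26.43
eef_pos: [0.6398, 0.0197, 0.0441]
eef_rot: [0.027, -3.138, 0.0]
wrist_force: [-7.6, 0.1, 3.0]
gripper_width: 0.0504
```

Run:
```python
from h import *
go([0.65,0.0195,0.044],91)
S=snap("side","side20")
cv2.imwrite("pics/s20c.png",cv2.resize(S["frame"][90:240,160:340],None,fx=4,fy=4,interpolation=cv2.INTER_CUBIC))
print(robot.get_obs()["wrist_force"])
```

```text
shift mm [-10.2  -0.4   0. ] dist 10.2 | jaw now 91.0 turn about tool z deg -0.0011998613886845533 rad -0.0 tilt 0.17 q6 -1.58 clock 26.43
 tool x world [-1.    -0.017  0.003] tool y world [-0.017  1.    -0.   ] z [-0.003 -0.    -1.   ]
[-4.19084571 -0.30703424  1.99468106]
```

View pics/s20c.png

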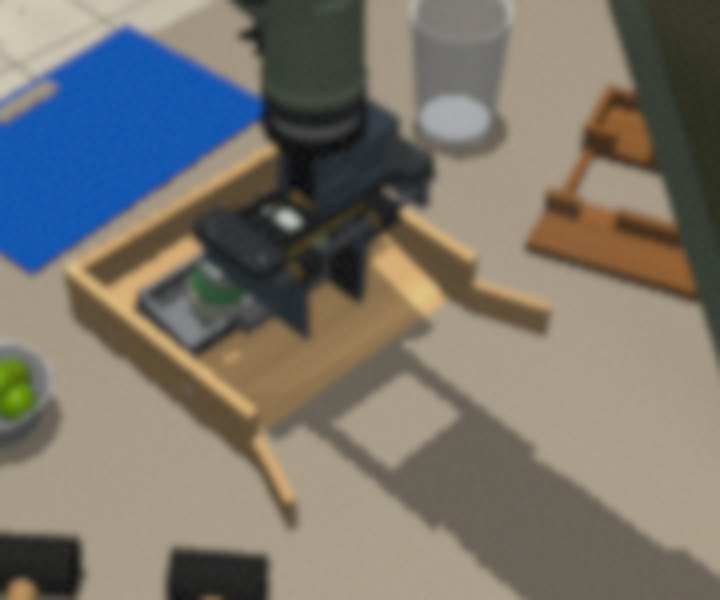

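Request:
drive_tool(
  series="-3 0 -0.5 0 0 0 0.55;-3 0 -0.5 0 0 0 0.55;-3 0 -0.5 0 0 0 0.55;-3 0 -0.5 0 0 0 0.55;-3 0 0 0 0 0 0.55",
)

```text
clock: 26.9
eef_pos: [0.6579, 0.02, 0.0467]
eef_rot: [-0.027, 3.137, -0.0]
wrist_force: [0.3, -0.0, 0.3]
gripper_width: 0.0501
```

Run:
```python
from h import *
go([0.65,0.0195,0.044],91)
S=snap("side","side21")
cv2.imwrite("pics/s21c.png",cv2.resize(S["frame"][90:240,160:340],None,fx=4,fy=4,interpolation=cv2.INTER_CUBIC))
print(robot.get_obs()["wrist_force"])
```

```text
shift mm [ 7.9 -0.4  2.7] dist 8.3 | jaw now 91.0 turn about tool z deg 0.0025015288020853177 rad 0.0 tilt 0.25 q6 -1.58 clock 26.9
 tool x world [-1.    -0.017 -0.004] tool y world [-0.017  1.    -0.   ] z [ 0.004 -0.    -1.   ]
[ 1.3792303  -0.26036996 -0.10778784]
```

View pics/s21c.png

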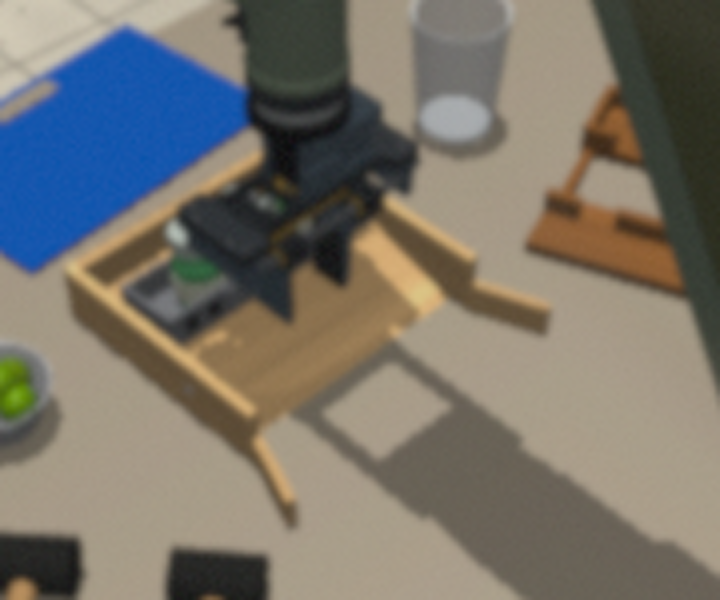

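Request:
drive_tool(
  series="-3 0 0 0 0 0 0.55;-3 0 0 0 0 0 0.55;-3 0 0 0 0 0 0.55;-3 0 0 0 0 0 0.55",
)

```text
clock: 27.28
eef_pos: [0.6681, 0.0202, 0.0457]
eef_rot: [0.028, -3.141, 0.0]
wrist_force: [-3.3, -0.3, -0.1]
gripper_width: 0.0499
```

Run:
```python
from h import *
go([0.69,0.0205,0.046],91)
S=snap("side","side22")
cv2.imwrite("pics/s22c.png",cv2.resize(S["frame"][90:240,160:340],None,fx=4,fy=4,interpolation=cv2.INTER_CUBIC))
print(robot.get_obs()["wrist_force"])
```

```text
shift mm [-21.9  -0.1  -0.3] dist 21.9 | jaw now 91.0 turn about tool z deg 0.004976679414781415 rad 0.0001 tilt 0.02 q6 -1.58 clock 27.28
 tool x world [-1.    -0.018  0.   ] tool y world [-0.018  1.    -0.   ] z [-0. -0. -1.]
[-0.66360187  0.05738854  0.20094939]
```

View pics/s22c.png

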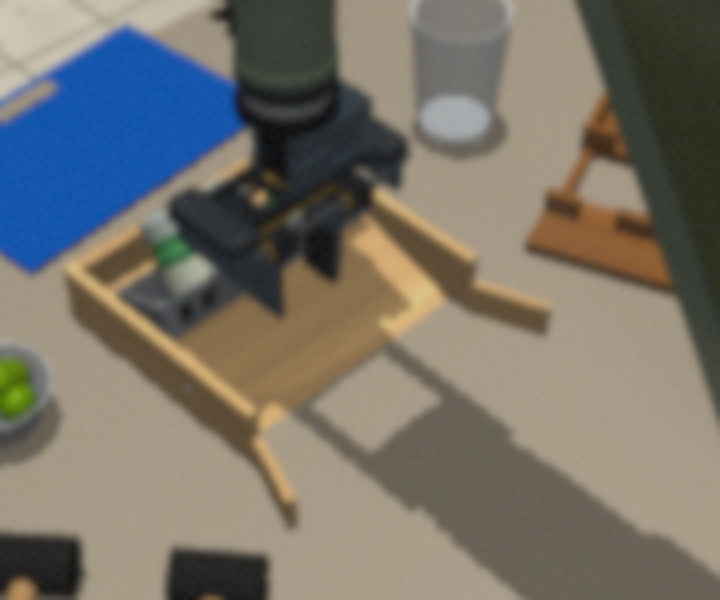

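Request:
drive_tool(
  series="-3 0 0 0 0 0 0.55;-3 0 0 0 0 0 0.55;-3 0 0 0 0 0 0.55;-3 0 0 0 0 0 0.55;0 0 0 0 0 0 0.55",
)

```text
clock: 27.75
eef_pos: [0.6805, 0.0204, 0.0457]
eef_rot: [-0.028, 3.141, -0.0]
wrist_force: [-1.9, 0.8, -0.4]
gripper_width: 0.0504
```

Run:
```python
from h import *
go([0.69,0.0205,0.046],91)
S=snap("side","side23")
cv2.imwrite("pics/s23c.png",cv2.resize(S["frame"][90:240,160:340],None,fx=4,fy=4,interpolation=cv2.INTER_CUBIC))
print(robot.get_obs()["wrist_force"])
```

```text
shift mm [-9.5 -0.1 -0.3] dist 9.5 | jaw now 91.0 turn about tool z deg 0.004136453204310442 rad 0.0001 tilt 0.03 q6 -1.58 clock 27.75
 tool x world [-1.    -0.018 -0.001] tool y world [-0.018  1.    -0.   ] z [ 0.001 -0.    -1.   ]
[-0.8819318   0.18668307 -0.22966451]
```

View pics/s23c.png

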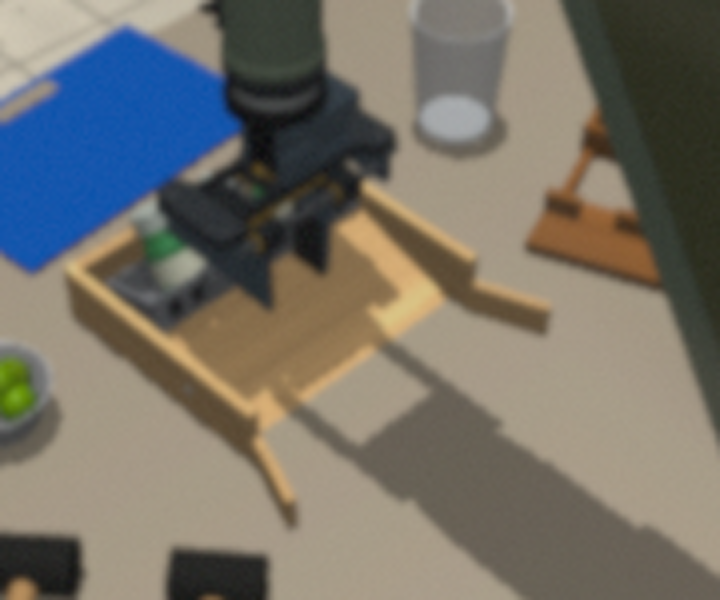

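Request:
drive_tool(
  series="-2.5 0 0 0 0 0 0.55;-2.5 0 0 0 0 0 0.55;-2.5 0 0 0 0 0 0.55;-2 0 0 0 0 0 0.55;-2 0 0 0 0 0 0.55;0 0 0 0 0 0 0.55",
)

```text
clock: 28.3
eef_pos: [0.6923, 0.0206, 0.0459]
eef_rot: [-0.028, 3.14, -0.0]
wrist_force: [0.4, 0.2, -0.3]
gripper_width: 0.0502
```

Run:
```python
from h import *
go([0.697,0.0205,0.046],91)
S=snap("side","side24")
cv2.imwrite("pics/s24c.png",cv2.resize(S["frame"][90:240,160:340],None,fx=4,fy=4,interpolation=cv2.INTER_CUBIC))
print(robot.get_obs()["wrist_force"])
```

```text
shift mm [-4.7 -0.2 -0.1] dist 4.7 | jaw now 91.0 turn about tool z deg 0.0036430888766147973 rad 0.0001 tilt 0.08 q6 -1.58 clock 28.3
 tool x world [-1.    -0.018 -0.001] tool y world [-0.018  1.    -0.   ] z [ 0.001 -0.    -1.   ]
[ 0.75093389 -0.01489273  0.57505284]
```

View pics/s24c.png

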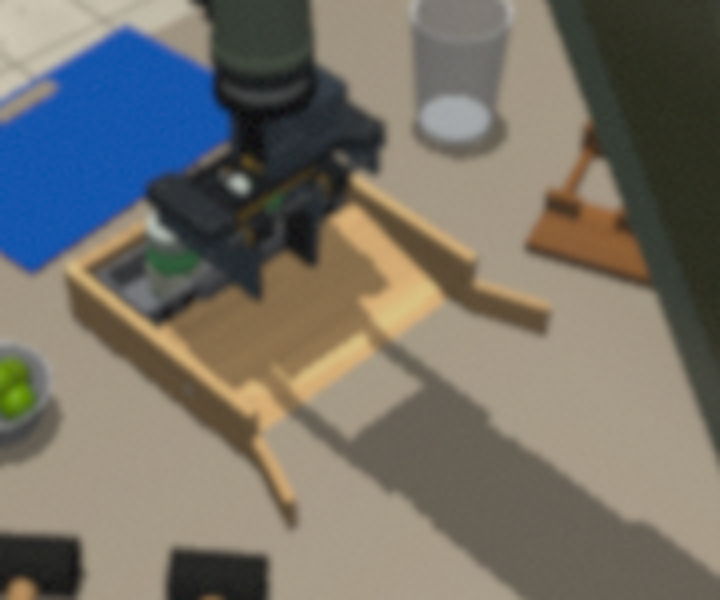

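Request:
drive_tool(
  series="10 0 0 0 0 0 0.55;25 0 0 0 0 0 0.55;30 0 -10 0 0 0 0.55;30 0 -30 0 0 0 0.55;30 0 -40 0 0 0 0.55;36 0 -18 0 0 0 0.55;36 0 0 0 0 0 0.55;36 0 0 0 0 0 0.55;20 0 0 0 0 0 0.55;0 0 0 0 0 0 0.55",
)

```text
clock: 29.18
eef_pos: [0.4399, 0.0162, 0.1372]
eef_rot: [0.027, -3.141, 0.0]
wrist_force: [-0.8, 0.1, 0.3]
gripper_width: 0.0502
```

Run:
```python
from h import *
S=snap("side","side25");T=snap("top","top25")
cv2.imwrite("pics/s25c.png",cv2.resize(S["frame"][90:240,160:340],None,fx=4,fy=4,interpolation=cv2.INTER_CUBIC))
cv2.imwrite("pics/t25c.png",cv2.resize(T["frame"][110:280,150:400],None,fx=3,fy=3,interpolation=cv2.INTER_CUBIC))
print(robot.get_obs()["eef_pos"])
```

```text
[0.44484997 0.01629722 0.13761949]
```

View pics/s25c.png

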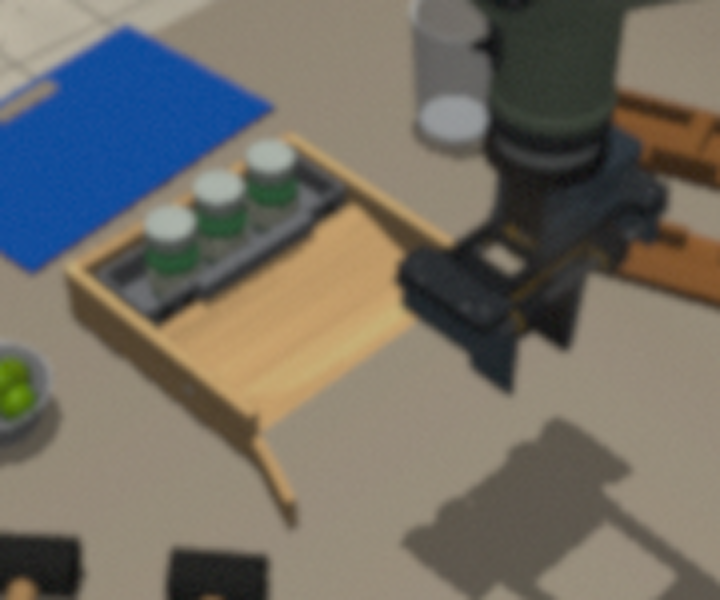

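View pics/t25c.png

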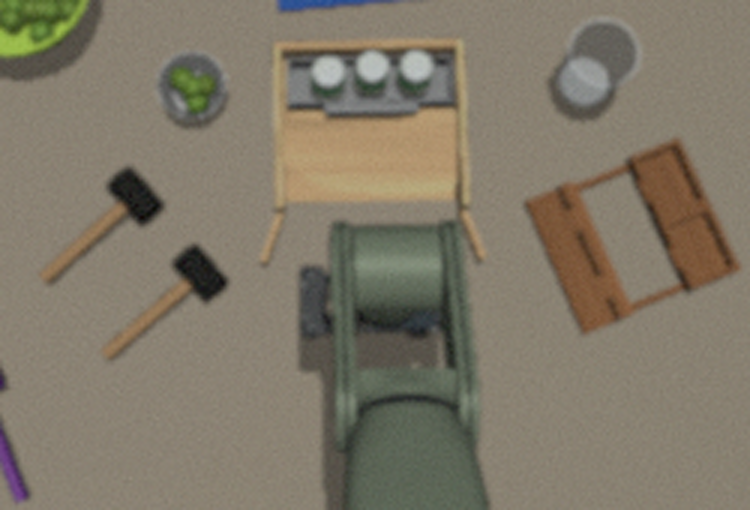

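Run:
```python
from h import *
S=snap("side");T=snap("top")
L={}
for n,s in(("side",S),("top",T)):
  h=cv2.cvtColor(s["frame"],cv2.COLOR_BGR2HSV)
  m=(h[...,1]<40)&(h[...,2]>150)
  out=[]
  for a,c,bb in blobs(m,30):
    p=onz(s,c,.094)[0]
    if .6<p[0]<.85 and abs(p[1])<.13: out.append(c);print(n,a,c.round(1),bb,p.round(4))
  L[n]=sorted(out,key=lambda c:c[0])
if len(L["side"])==len(L["top"]):
  for a,b in zip(L["side"],L["top"]): print(tri(S,a,T,b))
# mallets: head and handle
for n,s in(("side",S),("top",T)):
  m=s["frame"].max(2)<50
  for a,c,bb in blobs(m,60):
    p=onz(s,c,.022)[0]
    if .4<p[0]<.7 and .1<p[1]<.45: print(n,"head",a,c.round(1),bb,p.round(4))
  h=cv2.cvtColor(s["frame"],cv2.COLOR_BGR2HSV)
  m=(h[...,0]<20)&(h[...,1]>85)&(h[...,2]>80)
  for a,c,bb in blobs(m,30):
    p=onz(s,c,.015)[0]
    if .3<p[0]<.7 and .15<p[1]<.5: 
      ys,xs=np.nonzero(m[bb[1]:bb[1]+bb[3],bb[0]:bb[0]+bb[2]])
      pts=onz(s,np.c_[xs+bb[0],ys+bb[1]],.015)[:,:2]
      d=np.linalg.svd(pts-pts.mean(0))[2][0]; 
      if d[0]<0:d=-d
      t=(pts-pts.mean(0))@d
      print(n,"handle",a,c.round(1),p.round(4),"dir deg",np.degrees(np.arctan2(d[1],d[0])).round(2),"extent",t.min().round(4),t.max().round(4))
```

```text
side 72 [226.6 127.8] [221 124  12   8] [ 0.7658 -0.0389  0.094 ]
side 76 [213.5 135.7] [208 132  12   8] [0.7646 0.0177 0.094 ]
side 78 [201.3 144.7] [196 141  12   8] [0.7575 0.0732 0.094 ]
top 77 [273.6 131.5] [269 127  10  10] [0.7602 0.0207 0.094 ]
top 75 [288.4 131.3] [284 127  10  10] [ 0.761  -0.0352  0.094 ]
top 77 [259.1 133.2] [254 129  11   9] [0.7537 0.0751 0.094 ]
(array([0.75285098, 0.07563411, 0.09827492]), np.float64(0.0013872883119551535))
(array([0.75886708, 0.0213662 , 0.09946185]), np.float64(0.0012086520542938662))
(array([ 0.75934707, -0.03428699,  0.10018952]), np.float64(0.0011007420694907272))
side head 286 [167.1 230.7] [155 224  25  15] [0.6108 0.3215 0.022 ]
side head 275 [214.1 234.9] [202 228  24  15] [0.5101 0.2359 0.022 ]
side handle 369 [160.2 259.5] [0.5511 0.3879 0.015 ] dir deg -45.89 extent -0.076 0.0814
side handle 367 [208.9 264. ] [0.452  0.3033 0.015 ] dir deg -48.2 extent -0.0759 0.0788
top head 153 [194.7 175. ] [187 167  17  17] [0.6086 0.3242 0.022 ]
top head 145 [216.4 200.8] [209 193  16  17] [0.5076 0.2384 0.022 ]
top handle 145 [178.2 189.8] [0.5512 0.3873 0.015 ] dir deg -46.34 extent -0.0715 0.0669
top handle 151 [199.1 215.6] [0.451  0.3039 0.015 ] dir deg -48.35 extent -0.0714 0.0684
```

Run:
```python
from h import *
S=snap("side");T=snap("top")
a=cv2.resize(S["frame"][118:172,175:250],None,fx=10,fy=10,interpolation=cv2.INTER_CUBIC)
b=cv2.resize(T["frame"][118:165,236:312],None,fx=10,fy=10,interpolation=cv2.INTER_CUBIC)
# overlay expected crate seated: yaw 1deg, centre ramp x c
def draw(im,s,off,cx):
  a=np.radians(1.0);Rz=np.array([[np.cos(a),-np.sin(a)],[np.sin(a),np.cos(a)]])
  o=np.array([.606,.019])
  P=[[cx+dx,dy,z] for dx,dy,z in[(31,108,52),(31,-108,52),(-31,-108,52),(-31,108,52),(-45,60,58),(-45,-60,58)]]+[[113,-113,34],[113,113,34]]
  W=[list(Rz@np.array(p[:2])/1000+o)+[p[2]/1000] for p in P]
  for u in proj(s,W): cv2.circle(im,tuple(int(v) for v in (u-np.array(off)+.5)*10-.5),4,(0,0,255),1)
draw(a,S,(175,118),151);draw(b,T,(236,118),151)
cv2.imwrite("pics/z1.png",a);cv2.imwrite("pics/z2.png",b)
```

```text
(no output)
```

View pics/z1.png

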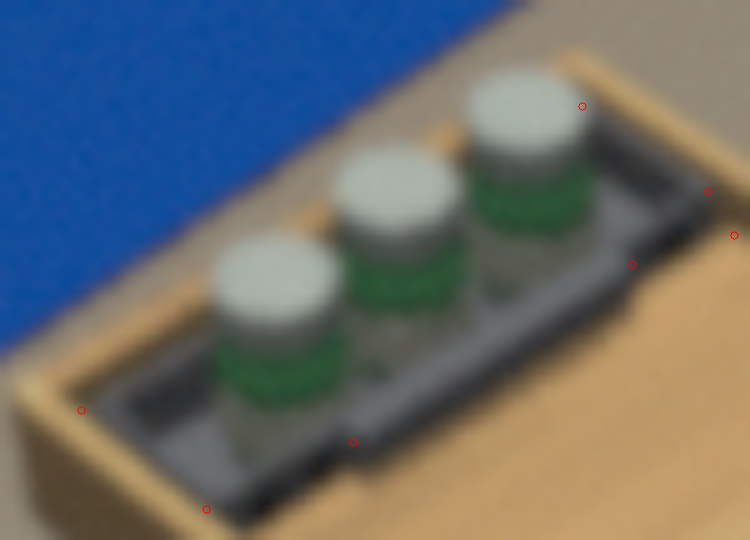

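View pics/z2.png

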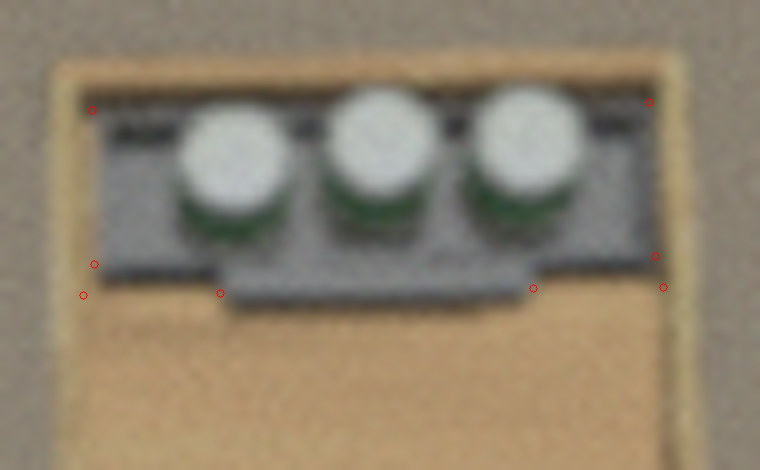

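Run:
```python
from h import *
S=snap("side");T=snap("top")
T0=cv2.imread("pics/top25.png")
cv2.imwrite("pics/r1.png",cv2.resize(T["frame"][150:226,322:400],None,fx=9.5,fy=7.8*9.5/9.5,interpolation=cv2.INTER_CUBIC)[:600])
b=cv2.resize(T["frame"][150:225,322:400],None,fx=8,fy=8,interpolation=cv2.INTER_CUBIC)
def draw(im,s,off,ox,oy,yaw,k):
  a=np.radians(yaw);Rz=np.array([[np.cos(a),-np.sin(a)],[np.sin(a),np.cos(a)]])
  P=[]
  for sg in(1,-1):
    for x,y in[(27,38),(27,-38),(-27,-38),(-27,38)]: P.append([x,47*sg+y,30])
    for x in(-35,-125): 
      for y in(-16,16):P.append([x,47*sg+y,30])
  P+=[[35,93,30],[35,-93,30]]
  W=[list(Rz@np.array(p[:2])/1000+[ox,oy])+[p[2]/1000] for p in P]
  for u in proj(s,W): cv2.circle(im,tuple(int(v) for v in (u-np.array(off)+.5)*k-.5),3,(255,255,0),1)
draw(b,T,(322,150),.5865,-.383,-67.8,8)
cv2.imwrite("pics/r1.png",b)
s0=cv2.imread("pics/side0.png")
c=cv2.resize(s0[105:175,285:370],None,fx=8,fy=8,interpolation=cv2.INTER_CUBIC)
draw(c,S,(285,105),.5865,-.383,-67.8,8)
cv2.imwrite("pics/r2.png",c)
```

```text
(no output)
```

View pics/r1.png

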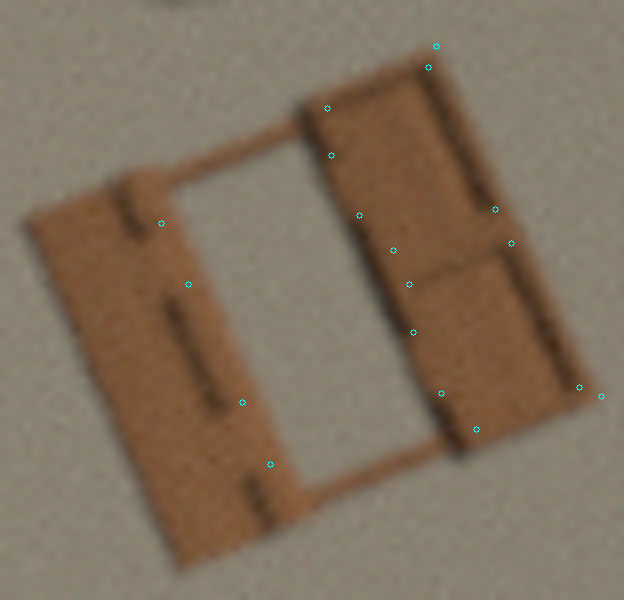

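View pics/r2.png

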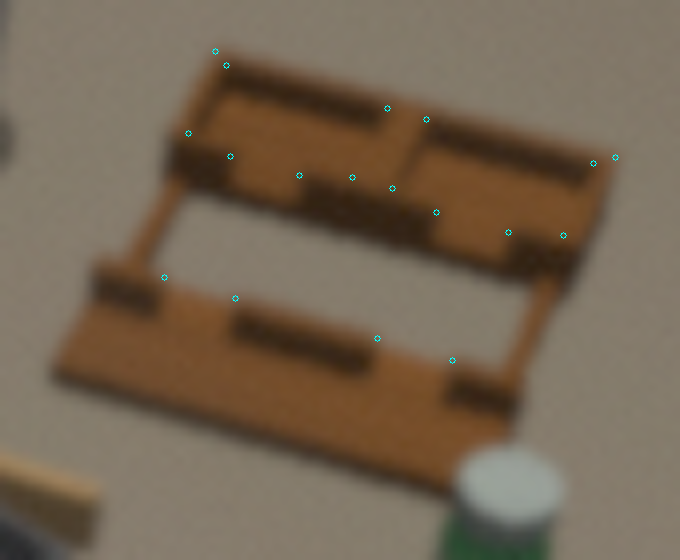

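Request:
drive_tool(
  series="0 0 -6 0 0 0.1185 0.8;0 0 -6 0 0 0.1185 0.8;0 0 -6 0 0 0.1185 0.8;0 0 -6 0 0 0.1185 0.8;0 0 -6 0 0 0.1185 0.8;0 0 -6 0 0 0.1185 0.8;0 0 -6 0 0 0.1185 0.8;0 0 0 0 0 0 0.8;0 0 0 0 0 0 0.8",
  newtons=60,
)

```text
clock: 30.33
eef_pos: [0.4444, 0.0163, 0.1785]
eef_rot: [1.236, 2.888, 0.0]
wrist_force: [-1.0, 0.0, 0.1]
gripper_width: 0.0733
```

Run:
```python
from h import *
go([0.5673,0.368,0.18],43.5)
```

```text
shift mm [169.7 331.7  -1.5] dist 372.6 | jaw now 43.65 turn about tool z deg 0.14880389131093352 rad 0.0026 tilt 0.02 q6 -0.75 clock 30.33
 tool x world [-0.69   0.724 -0.   ] tool y world [0.724 0.69  0.   ] z [ 0. -0. -1.]
```

Request:
drive_tool(
  series="8 16 0 0 0 0 0.8;17.6 34.4 0 0 0 0 0.8;17.6 34.4 0 0 0 0 0.8;17.6 34.4 0 0 0 0 0.8;17.6 34.4 0 0 0 0 0.8;17.6 34.4 0 0 0 0 0.8;17.6 34.4 0 0 0 0 0.8;17.6 34.4 0 0 0 0 0.8;17.6 34.4 0 0 0 0 0.8;17.6 34.4 0 0 0 0 0.8;3 6 0 0 0 0 0.8;0 0 0 0 0 0 0.8;0 0 0 0 0 0 0.8;0 0 0 0 0 0 0.8",
)

```text
clock: 31.5
eef_pos: [0.5675, 0.3658, 0.1781]
eef_rot: [-1.24, -2.886, 0.003]
wrist_force: [-0.1, -0.7, 0.1]
gripper_width: 0.0731
```

Run:
```python
from h import *
go([0.5673,0.368,0.06],43.5)
S=snap("side","side26")
cv2.imwrite("pics/s26c.png",cv2.resize(S["frame"][160:310,100:280],None,fx=4,fy=4,interpolation=cv2.INTER_CUBIC))
```

```text
shift mm [  1.8   1.6 118.1] dist 118.1 | jaw now 43.48 turn about tool z deg -0.01695182172623788 rad -0.0003 tilt 0.12 q6 -0.2 clock 31.5
 tool x world [-0.688  0.726 -0.   ] tool y world [ 0.726  0.688 -0.002] z [-0.001 -0.002 -1.   ]
```

View pics/s26c.png

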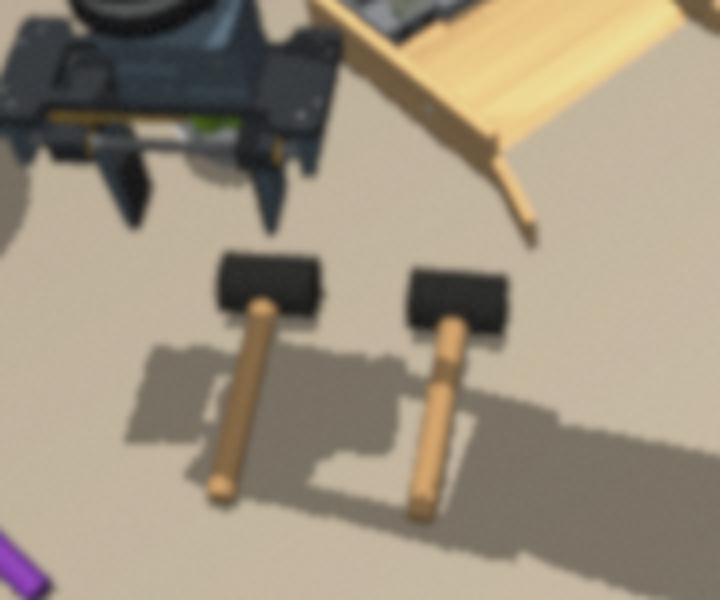

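Request:
drive_tool(
  series="1.8 1.6 20 0 0 0 0.8;0 0 30 0 0 0 0.8;0 0 30 0 0 0 0.8;0 0 25 0 0 0 0.8;0 0 13 0 0 0 0.8;0 0 0 0 0 0 0.8;0 0 0 0 0 0 0.8",
)

```text
clock: 32.13
eef_pos: [0.5678, 0.3685, 0.0607]
eef_rot: [-1.242, -2.885, 0.001]
wrist_force: [1.5, -0.2, 0.8]
gripper_width: 0.073
```

Run:
```python
from h import *
go([0.5673,0.368,0.004],43.5)
S=snap("side","side27")
cv2.imwrite("pics/s27c.png",cv2.resize(S["frame"][160:310,100:280],None,fx=4,fy=4,interpolation=cv2.INTER_CUBIC))
```

```text
shift mm [-0.  -0.6 56.7] dist 56.7 | jaw now 43.42 turn about tool z deg -0.07850374185068176 rad -0.0014 tilt 0.06 q6 -0.2 clock 32.13
 tool x world [-0.687  0.726  0.   ] tool y world [ 0.726  0.687 -0.001] z [-0.001 -0.001 -1.   ]
```

View pics/s27c.png

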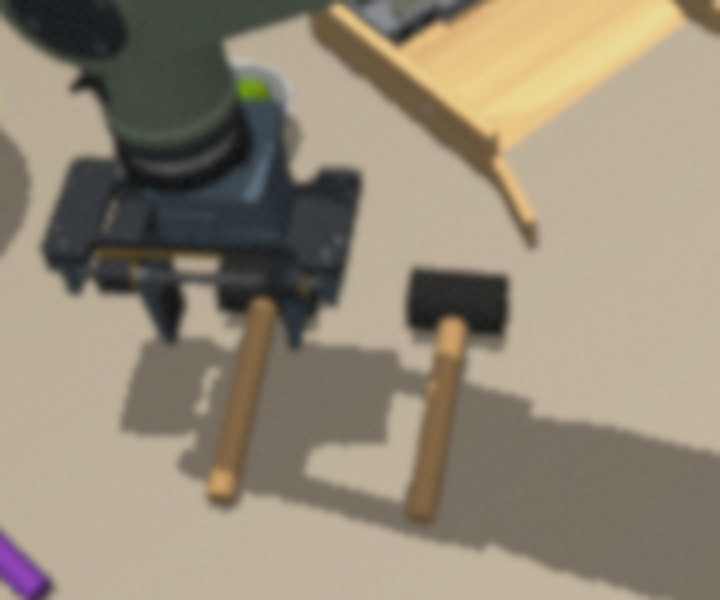

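Request:
drive_tool(
  series="0 0 20 0 0 0 0.8;0 0 18 0 0 0 0.8;0 0 12 0 0 0 0.8;0 0 6 0 0 0 0.8;0 0 0 0 0 0 0.8;0 0 0 0 0 0 0.8",
)

```text
clock: 32.68
eef_pos: [0.5685, 0.37, 0.0054]
eef_rot: [1.241, 2.885, 0.002]
wrist_force: [0.7, 0.4, 0.6]
gripper_width: 0.0728
```

Run:
```python
from h import *
go([0.5673,0.368,0.004],43.5)
S=snap("side","side28")
cv2.imwrite("pics/s28c.png",cv2.resize(S["frame"][160:310,100:280],None,fx=4,fy=4,interpolation=cv2.INTER_CUBIC))
```

```text
shift mm [-0.6 -2.3  1.4] dist 2.7 | jaw now 43.47 turn about tool z deg -0.028534468584695105 rad -0.0005 tilt 0.08 q6 -0.2 clock 32.68
 tool x world [-0.688  0.726 -0.   ] tool y world [0.726 0.688 0.001] z [ 0.001  0.001 -1.   ]
```

View pics/s28c.png

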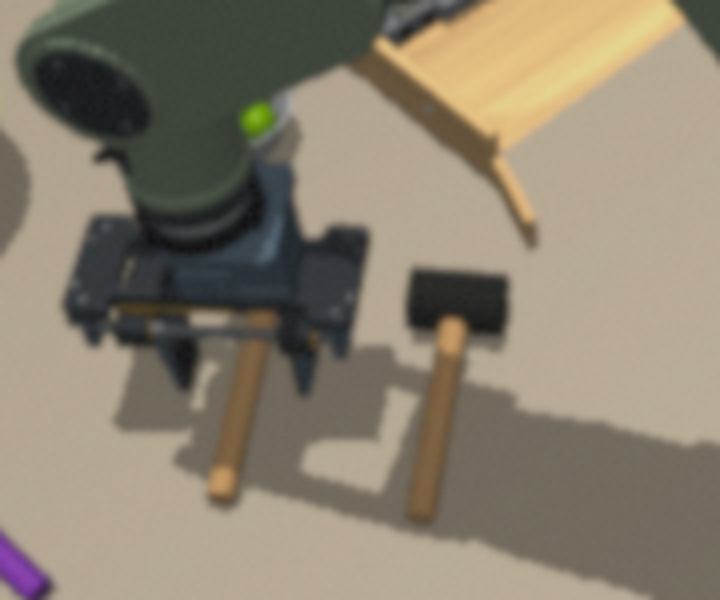

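Request:
drive_tool(
  series="0 -2 1 0 0 0 0.8;0 0 0 0 0 0 0;0 0 0 0 0 0 0;0 0 0 0 0 0 0;0 0 0 0 0 0 0;0 0 0 0 0 0 0;0 0 0 0 0 0 0;0 0 0 0 0 0 0;0 0 0 0 0 0 0;0 0 0 0 0 0 0;0 0 0 0 0 0 0;0 0 0 0 0 0 0;0 0 0 0 0 0 0;0 0 0 0 0 0 0;0 0 0 0 0 0 0",
  newtons=60,
)

```text
clock: 33.98
eef_pos: [0.5664, 0.3683, 0.0035]
eef_rot: [-1.241, -2.886, 0.001]
wrist_force: [-0.1, 0.3, -0.2]
gripper_width: 0.0189
```

Request:
drive_tool(
  series="0 0 -8 0 0 0 0;0 0 -20 0 0 0 0;0 0 -30 0 0 0 0;0 0 -35 0 0 0 0;0 0 -35 0 0 0 0;0 0 -30 0 0 0 0;0 0 -17 0 0 0 0;0 0 0 0 0 0 0;0 0 0 0 0 0 0",
)

```text
clock: 34.73
eef_pos: [0.5666, 0.3685, 0.1792]
eef_rot: [1.24, 2.885, 0.002]
wrist_force: [0.2, -0.2, -2.4]
gripper_width: 0.0192
```

Run:
```python
from h import *
go([0.6059,-0.3078,0.18],22.2)
print(robot.get_obs()["gripper_width"],robot.get_obs()["wrist_force"])
S=snap("side","side29")
cv2.imwrite("pics/s29c.png",cv2.resize(S["frame"][110:290,60:280],None,fx=3.4,fy=3.4,interpolation=cv2.INTER_CUBIC))
```

```text
shift mm [-517.8 -436.8   -1.3] dist 677.4 | jaw now 43.47 turn about tool z deg 21.27382939803148 rad 0.3713 tilt 0.09 q6 -0.2 clock 34.73
 tool x world [-0.688  0.726 -0.   ] tool y world [0.726 0.688 0.002] z [ 0.001  0.001 -1.   ]
0.019233052562797098 [ 0.17311839 -0.24642576 -2.3670769 ]
```

View pics/s29c.png

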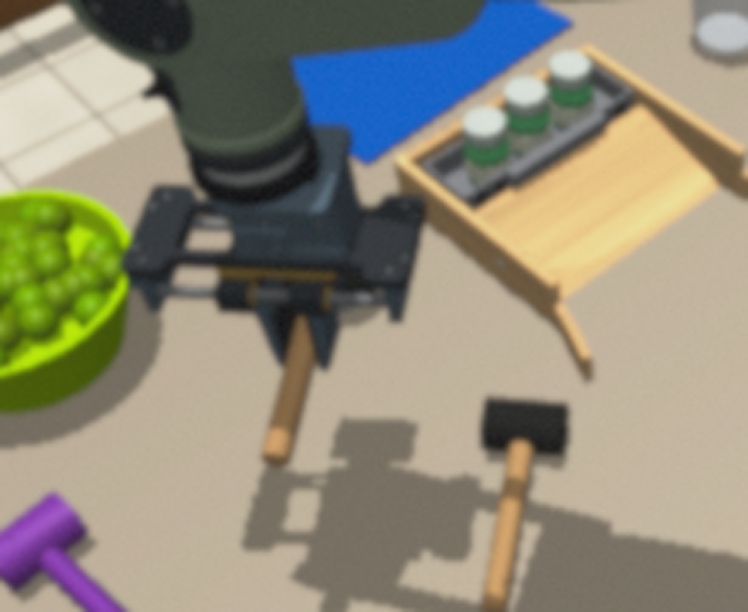

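Request:
drive_tool(
  series="0 0 0 0 0 0.1238 0;0 0 0 0 0 0.1238 0;0 0 0 0 0 0.1238 0;0 0 0 0 0 0 0;0 0 0 0 0 0 0",
)

```text
clock: 35.2
eef_pos: [0.5657, 0.3679, 0.1762]
eef_rot: [-1.747, -2.609, 0.006]
wrist_force: [0.7, 0.6, -2.1]
gripper_width: 0.0184
```

Request:
drive_tool(
  series="-18 -6 0 0 0 0 0;-35.6 -12.2 0 0 0 0 0;-35.6 -12.2 0 0 0 0 0;-35.6 -12.2 0 0 0 0 0;-35.6 -12.2 0 0 0 0 0;-35.6 -12.2 0 0 0 0 0;-35.6 -12.2 0 0 0 0 0;-35.6 -12.2 0 0 0 0 0;-35.6 -12.2 0 0 0 0 0;-35.6 -12.2 0 0 0 0 0;-35.6 -12.2 0 0 0 0 0;-35.6 -12.2 0 0 0 0 0;-35.6 -12.2 0 0 0 0 0;-35.6 -12.2 0 0 0 0 0;-35.6 -12.2 0 0 0 0 0;-35.6 -12.2 0 0 0 0 0;-35.6 -12.2 0 0 0 0 0;-35.6 -12.2 0 0 0 0 0;-18 -6 0 0 0 0 0;0 0 0 0 0 0 0",
)

```text
clock: 36.87
eef_pos: [0.6048, -0.3129, 0.1768]
eef_rot: [-1.754, -2.606, 0.003]
wrist_force: [0.5, 0.7, -2.7]
gripper_width: 0.0189
```

Run:
```python
from h import *
go([0.6059,-0.3078,0.09],22.2)
print(robot.get_obs()["gripper_width"],robot.get_obs()["wrist_force"])
S=snap("side","side30");T=snap("top","top30")
cv2.imwrite("pics/s30c.png",cv2.resize(S["frame"][50:200,240:420],None,fx=4,fy=4,interpolation=cv2.INTER_CUBIC))
```

```text
shift mm [ 4.4  3.1 86.7] dist 86.9 | jaw now 22.11 turn about tool z deg -0.08823103557178058 rad -0.0015 tilt 0.13 q6 -0.88 clock 36.87
 tool x world [-0.376  0.926 -0.001] tool y world [ 0.926  0.376 -0.002] z [-0.002 -0.002 -1.   ]
0.018888659356727417 [ 0.54999062  0.71729641 -2.66068514]
```

View pics/s30c.png

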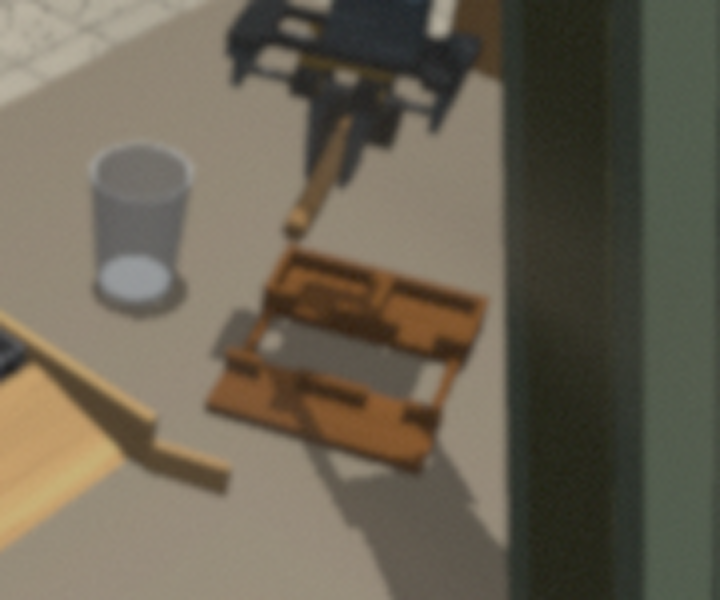

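Request:
drive_tool(
  series="0 0 20 0 0 0 0;0 0 30 0 0 0 0;0 0 25 0 0 0 0;0 0 12 0 0 0 0;0 0 0 0 0 0 0;0 0 0 0 0 0 0;0 0 0 0 0 0 0",
)

```text
clock: 37.55
eef_pos: [0.6068, -0.3082, 0.0935]
eef_rot: [1.749, 2.606, 0.001]
wrist_force: [0.5, 0.3, -1.8]
gripper_width: 0.0187
```

Run:
```python
from h import *
go([0.6059,-0.3078,0.06],22.2)
S=snap("side","side31");T=snap("top","top31")
cv2.imwrite("pics/s31c.png",cv2.resize(S["frame"][80:180,260:380],None,fx=6,fy=6,interpolation=cv2.INTER_CUBIC))
cv2.imwrite("pics/t31c.png",cv2.resize(T["frame"][130:230,310:430],None,fx=6,fy=6,interpolation=cv2.INTER_CUBIC))
```

```text
shift mm [ 0.8 -0.8 33.5] dist 33.5 | jaw now 22.26 turn about tool z deg 0.05873369549628649 rad 0.001 tilt 0.19 q6 -0.88 clock 37.55
 tool x world [-0.379  0.925 -0.003] tool y world [0.925 0.379 0.002] z [ 0.003 -0.002 -1.   ]
```

View pics/s31c.png

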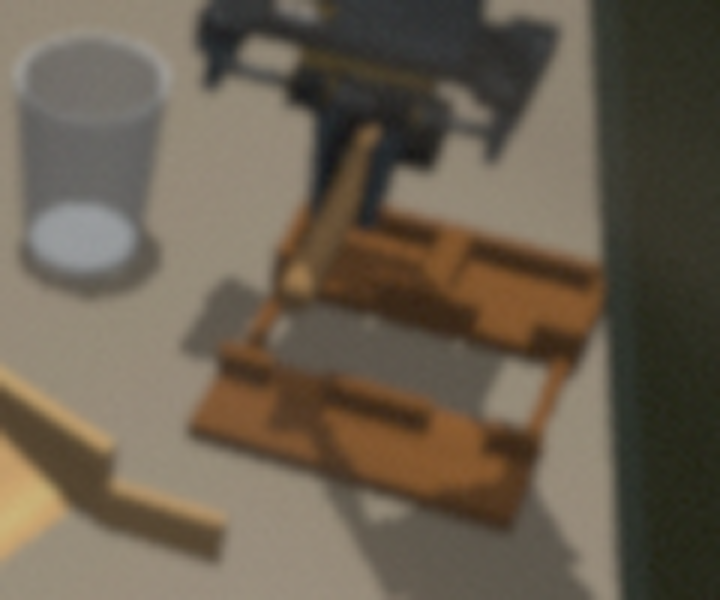

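View pics/t31c.png

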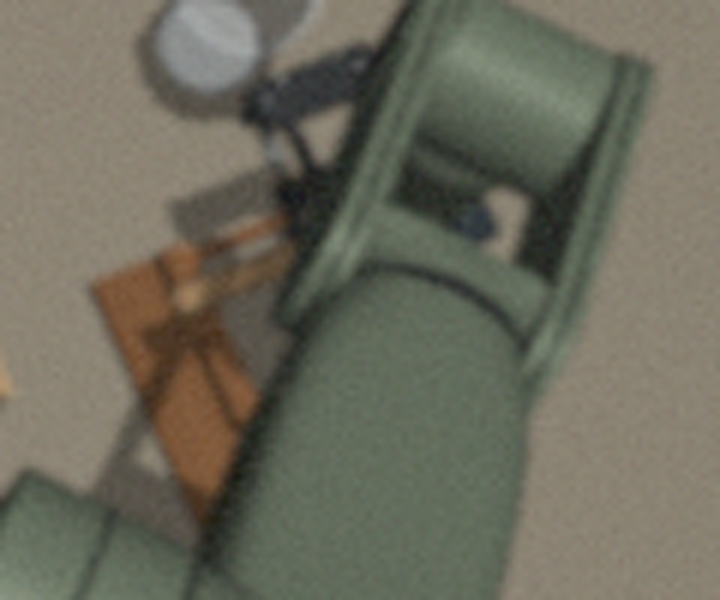

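Run:
```python
from h import *
S=snap("side");T=snap("top")
print("bigjar base",onz(T,(344.2,137.5),0),onz(S,(83/6+260,238/6+80),0.0))
o=robot.get_obs();p=o["eef_pos"]
for L in(95,98):
  b=p+np.array([-.378*L/1000,.926*L/1000,.006])
  print("pred butt",b.round(4),"top px",proj(T,b).round(1),"side px",proj(S,b).round(1))
print("seen butt top ~",(341.7,179.5)," side ~",(297/6+260,282/6+80))
print(tri(T,(341.7,179.0),S,(297/6+260-.4,280/6+80-.4)))
```

```text
bigjar base [[ 0.76765272 -0.26558285  0.        ]] [[ 7.71193869e-01 -2.71768107e-01  1.11022302e-16]]
pred butt [ 0.5704 -0.2205  0.0992] top px [[339.7 180.8]] side px [[309.1 130. ]]
pred butt [ 0.5693 -0.2177  0.0992] top px [[339.  181.1]] side px [[308.8 130.5]]
seen butt top ~ (341.7, 179.5)  side ~ (309.5, 127.0)
(array([ 0.57568341, -0.22567855,  0.10830373]), np.float64(0.0011748907495785215))
```

Run:
```python
from h import *
S=snap("side");T=snap("top")
a=cv2.resize(T["frame"][165:195,325:365],None,fx=16,fy=16,interpolation=cv2.INTER_NEAREST)
b=cv2.resize(S["frame"][95:140,295:335],None,fx=13,fy=13,interpolation=cv2.INTER_NEAREST)
p=robot.get_obs()["eef_pos"]
for im,s,off,k in((a,T,(325,165),16),(b,S,(295,95),13)):
  for L in (88,98):
    q=p+np.array([-.378*L/1000,.926*L/1000,.006 if L==98 else .013])
    u=(proj(s,q)[0]-off+.5)*k; cv2.circle(im,(int(u[0]),int(u[1])),5,(0,0,255) if L==98 else (255,0,0),2)
cv2.imwrite("pics/b1.png",a);cv2.imwrite("pics/b2.png",b)
```

```text
(no output)
```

View pics/b1.png

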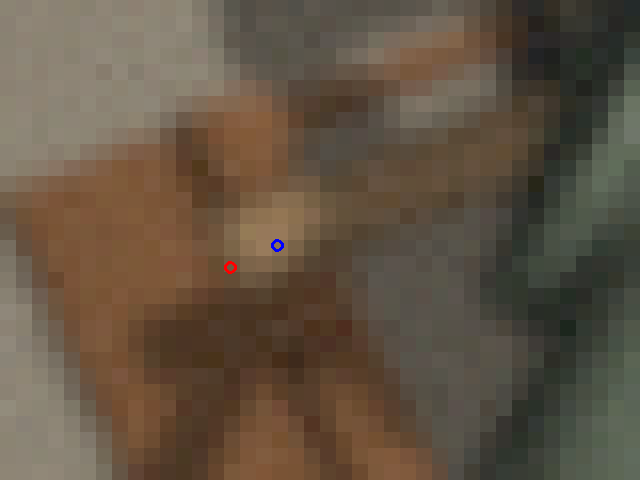

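View pics/b2.png

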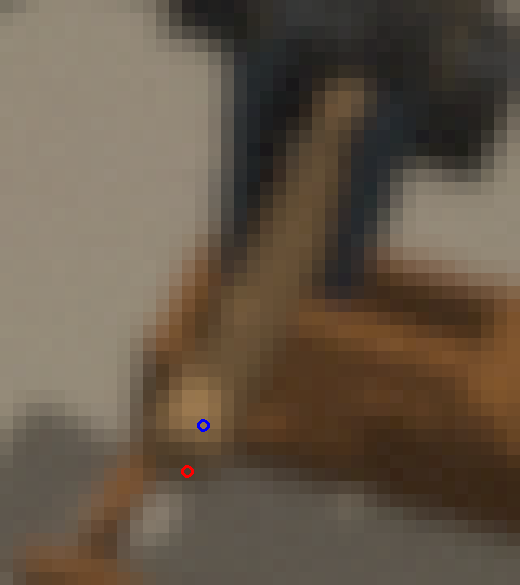

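Request:
drive_tool(
  series="0.5 -1 15 0 0 0 0;0 0 15 0 0 0 0;0 0 12 0 0 0 0;0 0 5 0 0 0 0;0 0 0 0 0 0 0;0 0 0 0 0 0 0",
)

```text
clock: 38.35
eef_pos: [0.6047, -0.3082, 0.0447]
eef_rot: [1.752, 2.607, -0.0]
wrist_force: [0.1, 0.3, -2.4]
gripper_width: 0.0188
```

```bash
cat > rk.py <<'E'
from h import *
def rack(p,o=(.5858,-.383),yaw=-67.8):
  a=np.radians(yaw);Rz=np.array([[np.cos(a),-np.sin(a)],[np.sin(a),np.cos(a)]])
  p=np.array(p,float)/1000
  return np.r_[Rz@p[:2]+o,p[2]]
E
python3 - <<'E'
from rk import *
go([0.6059,-0.3078,0.02],22.2)
print(robot.get_obs()["wrist_force"])
S=snap("side","side32");T=snap("top","top32")
a=cv2.resize(T["frame"][155:215,318:378],None,fx=10,fy=10,interpolation=cv2.INTER_CUBIC)
b=cv2.resize(S["frame"][100:165,280:350],None,fx=9,fy=9,interpolation=cv2.INTER_CUBIC)
p=robot.get_obs()["eef_pos"]
for im,s,off,k in((a,T,(318,155),10),(b,S,(280,100),9)):
  for q in (rack([-160,47,p[2]*1000+7]),rack([-160,47,p[2]*1000+14]),rack([-125,47-16,30]),rack([-125,47+16,30]),rack([-135,47-16,30]),rack([-135,47+16,30])):
    u=(proj(s,q)[0]-off+.5)*k; cv2.circle(im,(int(u[0]),int(u[1])),4,(255,255,0),1)
cv2.imwrite("pics/b3.png",a);cv2.imwrite("pics/b4.png",b)
E
```

```text
shift mm [-0.1  1.3 24.7] dist 24.7 | jaw now 22.19 turn about tool z deg -0.007437557886461832 rad -0.0001 tilt 0.01 q6 -0.88 clock 38.35
 tool x world [-0.378  0.926 -0.   ] tool y world [0.926 0.378 0.   ] z [ 0. -0. -1.]
[ 0.10510865  0.32731157 -2.3836131 ]
```

View pics/b3.png

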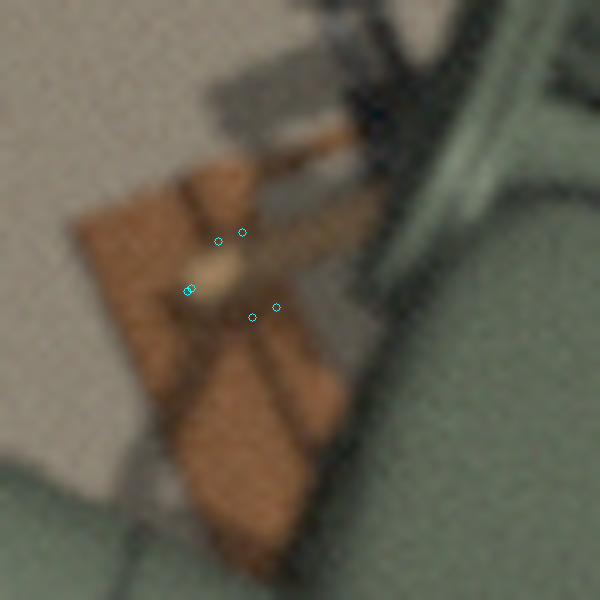

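View pics/b4.png

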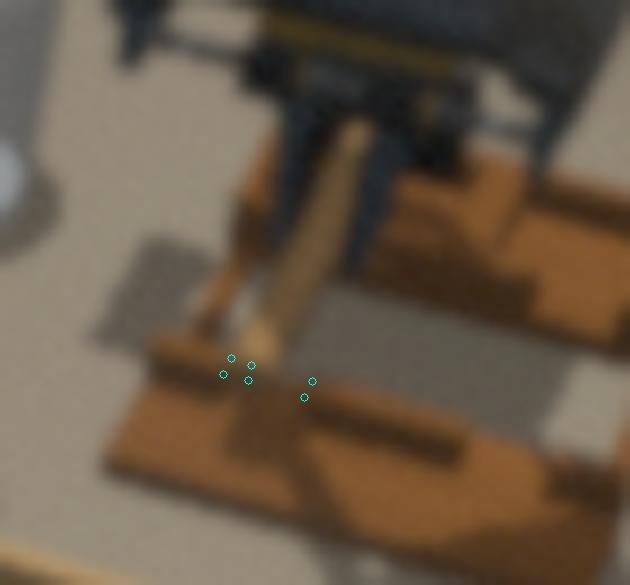

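Request:
drive_tool(
  series="0 1 6 0 0 0 0;0 0 6 0 0 0 0;0 0 4 0 0 0 0;0 0 0 0 0 0 0;0 0 0 0 0 0 0",
)

```text
clock: 38.87
eef_pos: [0.6051, -0.3075, 0.028]
eef_rot: [-1.752, -2.607, 0.0]
wrist_force: [0.6, 0.3, -2.1]
gripper_width: 0.0189
```

Run:
```python
from rk import *
go([0.6059,-0.3078,0.016],22.2)
print(robot.get_obs()["wrist_force"],robot.get_obs()["moment"])
S=snap("side","side33");T=snap("top","top33")
a=cv2.resize(T["frame"][155:215,318:378],None,fx=8,fy=8,interpolation=cv2.INTER_CUBIC)
b=cv2.resize(S["frame"][100:165,280:350],None,fx=9,fy=9,interpolation=cv2.INTER_CUBIC)
cv2.imwrite("pics/b4.png",b)
```

```text
shift mm [-0.6  0.7 12. ] dist 12.1 | jaw now 22.2 turn about tool z deg -0.0001420916329522015 rad -0.0 tilt 0.06 q6 -0.87 clock 38.87
 tool x world [-0.378  0.926  0.001] tool y world [ 0.926  0.378 -0.001] z [-0.001  0.    -1.   ]
[ 0.60519144  0.25949851 -2.10202591] [ 0.0953586  -0.14981127  0.0394185 ]
```

View pics/b4.png

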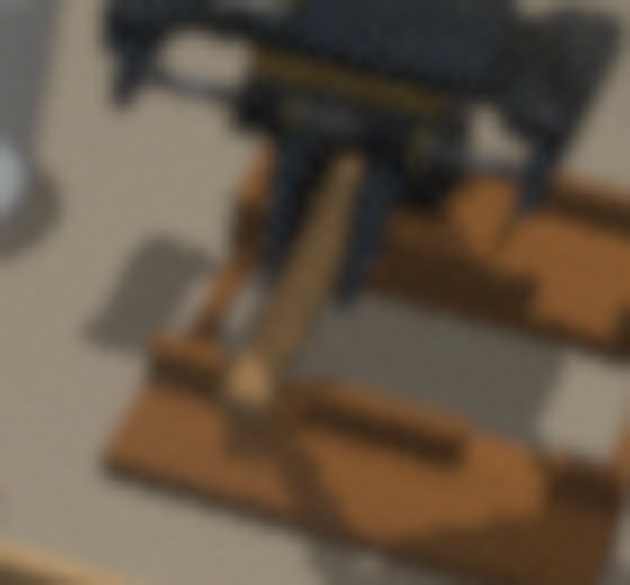

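Request:
drive_tool(
  series="0 0 4 0 0 0 0;0 0 3 0 0 0 0;0 0 0 0 0 0 0;0 0 0 0 0 0 0",
)

```text
clock: 39.3
eef_pos: [0.6052, -0.3076, 0.0212]
eef_rot: [-1.752, -2.607, 0.0]
wrist_force: [-0.2, -0.0, -2.8]
gripper_width: 0.0187
```

Request:
drive_tool(
  series="0 0 2 0 0 0 0;0 0 1 0 0 0 0;0 0 0 0 0 0 0;0 0 0 0 0 0 0",
)

```text
clock: 39.63
eef_pos: [0.6054, -0.3077, 0.0185]
eef_rot: [-1.752, -2.607, 0.0]
wrist_force: [0.6, 0.2, -1.2]
gripper_width: 0.0189
```

Request:
drive_tool(
  series="0 0 1.5 0 0 0 0;0 0 0 0 0 0 0;0 0 0 0 0 0 0",
)

```text
clock: 39.88
eef_pos: [0.6053, -0.3077, 0.017]
eef_rot: [-1.752, -2.607, 0.0]
wrist_force: [0.8, 1.1, -2.4]
gripper_width: 0.0192
```

Request:
drive_tool(
  series="0 0 1.5 0 0 0 0;0 0 0 0 0 0 0;0 0 0 0 0 0 0",
)

```text
clock: 40.13
eef_pos: [0.6055, -0.3078, 0.0157]
eef_rot: [1.752, 2.607, -0.0]
wrist_force: [1.3, -0.1, -1.4]
gripper_width: 0.0188
```

Run:
```python
from rk import *
go([0.6059,-0.3078,0.016],22.2)
S=snap("side","side34")
b=cv2.resize(S["frame"][80:165,270:360],None,fx=7,fy=7,interpolation=cv2.INTER_CUBIC)
cv2.imwrite("pics/b5.png",b)
```

```text
shift mm [-0.1  0.4 -0.3] dist 0.5 | jaw now 22.2 turn about tool z deg -0.001101606749585926 rad -0.0 tilt 0.02 q6 -0.87 clock 40.13
 tool x world [-0.378  0.926 -0.   ] tool y world [0.926 0.378 0.   ] z [ 0. -0. -1.]
```

View pics/b5.png

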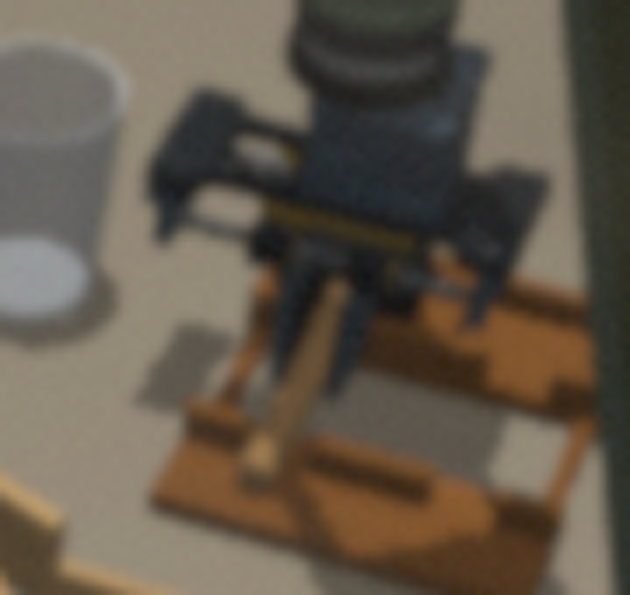

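Handle lies through the notch region; release with limited opening and rise straight up.

Request:
drive_tool(
  series="0 0 0 0 0 0 0.3;0 0 0 0 0 0 0.44;0 0 0 0 0 0 0.44;0 0 0 0 0 0 0.44;0 0 0 0 0 0 0.44;0 0 0 0 0 0 0.44;0 0 -6 0 0 0 0.44;0 0 -15 0 0 0 0.44;0 0 -30 0 0 0 0.44;0 0 -35 0 0 0 0.44;0 0 -35 0 0 0 0.44;0 0 -35 0 0 0 0.44;0 0 -8 0 0 0 0.44;0 0 0 0 0 0 0.44",
)

```text
clock: 41.35
eef_pos: [0.6071, -0.3086, 0.1842]
eef_rot: [1.748, 2.601, 0.001]
wrist_force: [0.2, 0.3, 0.3]
gripper_width: 0.04
```

Run:
```python
from rk import *
go([0.4683,0.2839,0.18],41.6)
S=snap("side","side35");T=snap("top")
b=cv2.resize(S["frame"][80:165,270:360],None,fx=7,fy=7,interpolation=cv2.INTER_CUBIC)
cv2.imwrite("pics/b6.png",b)
for n,s in(("side",S),("top",T)):
  m=s["frame"].max(2)<50
  for a,c,bb in blobs(m,60):
    p=onz(s,c,.022)[0]
    if .3<p[0]<.7 and .1<p[1]<.45: print(n,"head",a,c.round(1),bb,p.round(4))
```

```text
shift mm [601.1  95.3   0.8] dist 608.6 | jaw now 22.2 turn about tool z deg -19.40210845286687 rad -0.3386 tilt 0.48 q6 -0.87 clock 41.35
 tool x world [-0.378  0.926 -0.006] tool y world [0.926 0.378 0.005] z [ 0.007 -0.004 -1.   ]
side head 271 [214.1 234.9] [202 229  24  14] [0.5101 0.2359 0.022 ]
top head 145 [216.4 200.7] [209 193  16  17] [0.5079 0.2384 0.022 ]
```

View pics/b6.png

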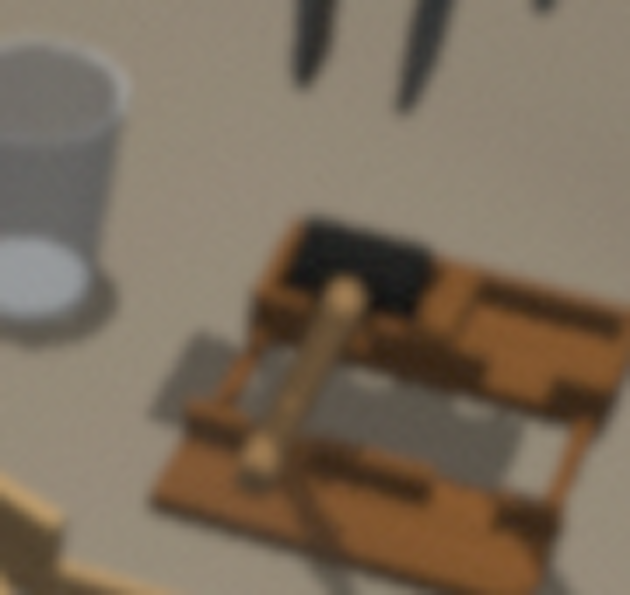

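Request:
drive_tool(
  series="0 0 0 0 0 -0.1129 0.8;0 0 0 0 0 -0.1129 0.8;0 0 0 0 0 -0.1129 0.8;0 0 0 0 0 0 0.8;0 0 0 0 0 0 0.8",
)

```text
clock: 41.87
eef_pos: [0.6045, -0.3072, 0.1773]
eef_rot: [-1.29, -2.86, -0.0]
wrist_force: [-0.5, -0.5, 0.2]
gripper_width: 0.0704
```

Request:
drive_tool(
  series="17 9 0 0 0 0 0.8;33.4 18.1 0 0 0 0 0.8;33.4 18.1 0 0 0 0 0.8;33.4 18.1 0 0 0 0 0.8;33.4 18.1 0 0 0 0 0.8;33.4 18.1 0 0 0 0 0.8;33.4 18.1 0 0 0 0 0.8;33.4 18.1 0 0 0 0 0.8;33.4 18.1 0 0 0 0 0.8;33.4 18.1 0 0 0 0 0.8;33.4 18.1 0 0 0 0 0.8;33.4 18.1 0 0 0 0 0.8;33.4 18.1 0 0 0 0 0.8;33.4 18.1 0 0 0 0 0.8;33.4 18.1 0 0 0 0 0.8;33.4 18.1 0 0 0 0 0.8;17 9 0 0 0 0 0.8;0 0 0 0 0 0 0.8;0 0 0 0 0 0 0.8;0 0 0 0 0 0 0.8",
)

```text
clock: 43.53
eef_pos: [0.4664, 0.2836, 0.1789]
eef_rot: [-1.289, -2.864, 0.003]
wrist_force: [0.1, 0.4, 0.2]
gripper_width: 0.0732
```

Run:
```python
from rk import *
go([0.4683,0.2839,0.06],41.6)
S=snap("side","side36")
cv2.imwrite("pics/s36c.png",cv2.resize(S["frame"][160:310,130:310],None,fx=4,fy=4,interpolation=cv2.INTER_CUBIC))
m=S["frame"].max(2)<50
for a,c,bb in blobs(m,100):
    p=onz(S,c,.022)[0]
    if .3<p[0]<.7 and .1<p[1]<.45: print("head",a,c.round(1),bb,p.round(4))
```

```text
shift mm [ -1.    1.8 118.9] dist 118.9 | jaw now 41.53 turn about tool z deg -0.06935305268623893 rad -0.0012 tilt 0.11 q6 -0.2 clock 43.53
 tool x world [-0.663  0.749 -0.   ] tool y world [ 0.749  0.663 -0.002] z [-0.001 -0.002 -1.   ]
head 1439 [203.6 181.1] [158 152  85  69] [0.6888 0.1279 0.022 ]
head 140 [182.6 206.9] [171 199  19  22] [0.6501 0.2383 0.022 ]
head 267 [214.2 234.9] [203 229  23  14] [0.5099 0.2358 0.022 ]
```

View pics/s36c.png

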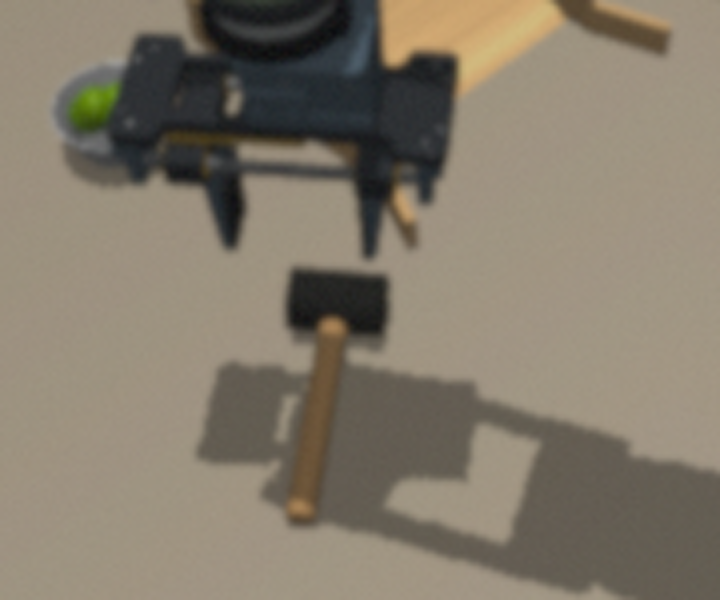

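Unmoved. Descend to 60 mm, then to 4 mm.

Request:
drive_tool(
  series="-1 1.5 20 0 0 0 0.8;0 0 30 0 0 0 0.8;0 0 30 0 0 0 0.8;0 0 30 0 0 0 0.8;0 0 25 0 0 0 0.8;0 0 20 0 0 0 0.8;0 0 10 0 0 0 0.8;0 0 0 0 0 0 0.8;0 0 0 0 0 0 0.8",
)

```text
clock: 44.33
eef_pos: [0.469, 0.2842, 0.0148]
eef_rot: [1.29, 2.864, -0.0]
wrist_force: [-0.2, -0.0, 0.7]
gripper_width: 0.0728
```

Run:
```python
from rk import *
go([0.4683,0.2839,0.004],41.6)
S=snap("side","side37")
cv2.imwrite("pics/s37c.png",cv2.resize(S["frame"][160:310,130:310],None,fx=4,fy=4,interpolation=cv2.INTER_CUBIC))
```

```text
shift mm [ 0.3 -0.7 10.8] dist 10.8 | jaw now 41.51 turn about tool z deg -0.08695128928872009 rad -0.0015 tilt 0.01 q6 -0.2 clock 44.33
 tool x world [-0.663  0.749 -0.   ] tool y world [ 0.749  0.663 -0.   ] z [ 0. -0. -1.]
```

View pics/s37c.png

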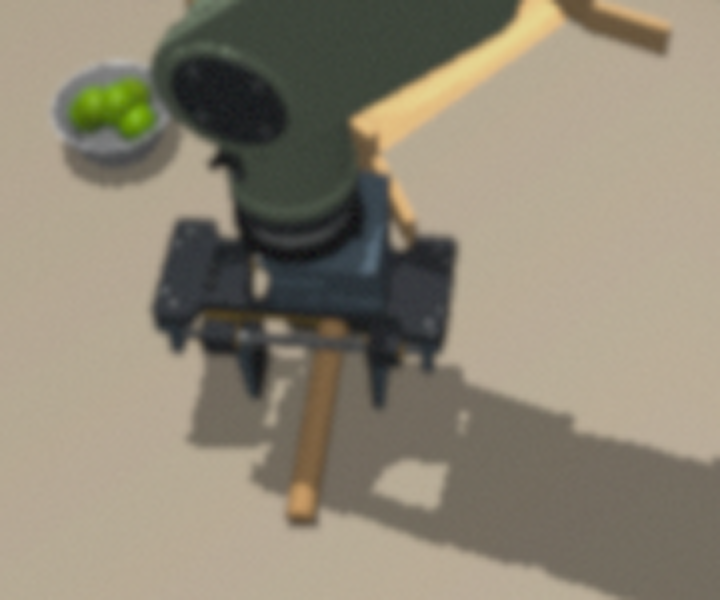

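Request:
drive_tool(
  series="0 -0.5 7 0 0 0 0.8;0 0 4 0 0 0 0.8;0 0 0 0 0 0 0;0 0 0 0 0 0 0;0 0 0 0 0 0 0;0 0 0 0 0 0 0;0 0 0 0 0 0 0;0 0 0 0 0 0 0;0 0 0 0 0 0 0;0 0 0 0 0 0 0;0 0 0 0 0 0 0;0 0 0 0 0 0 0;0 0 0 0 0 0 0;0 0 0 0 0 0 0;0 0 0 0 0 0 0;0 0 0 0 0 0 0",
  newtons=60,
)

```text
clock: 45.72
eef_pos: [0.4677, 0.2843, 0.0035]
eef_rot: [-1.288, -2.865, 0.001]
wrist_force: [-1.8, -1.6, 2.0]
gripper_width: 0.0191
```

Run:
```python
from rk import *
o=robot.get_obs();print(o["eef_pos"],o["gripper_width"],o["wrist_force"])
h=np.array([.5095,.2375]);print(np.linalg.norm(h-o["eef_pos"][:2]))
```

```text
[0.46774047 0.28426951 0.00352923] 0.01906790991307365 [-1.81860449 -1.57402562  2.00195761]
0.06269965053195903
```

Request:
drive_tool(
  series="0 0 -8 0 0 0 0;0 0 -20 0 0 0 0;0 0 -30 0 0 0 0;0 0 -35 0 0 0 0;0 0 -35 0 0 0 0;0 0 -30 0 0 0 0;0 0 -17 0 0 0 0;0 0 0 0 0 0.12 0;0 0 0 0 0 0.12 0;0 0 0 0 0 0.0986 0;0 0 0 0 0 0 0;0 0 0 0 0 0 0",
)

```text
clock: 46.72
eef_pos: [0.4682, 0.2846, 0.1787]
eef_rot: [1.749, 2.61, 0.001]
wrist_force: [-0.8, -0.3, -2.6]
gripper_width: 0.0192
```

Run:
```python
from rk import *
c=rack([-62,-47,0]);print(c)
go([c[0],c[1],0.18],22.2)
o=robot.get_obs();print(o["eef_pos"],o["gripper_width"],o["wrist_force"])
```

```text
[ 0.51885795 -0.34335454  0.        ]
shift mm [-600.  -191.9   -1.5] dist 630.0 | jaw now 22.35 turn about tool z deg 0.1507325164459843 rad 0.0026 tilt 0.03 q6 0.14 clock 46.72
 tool x world [-0.38   0.925  0.   ] tool y world [0.925 0.38  0.001] z [ 0.  0. -1.]
[0.4681987  0.28458211 0.17867819] 0.0191875979211526 [-0.84684954 -0.29819247 -2.62740553]
```

Request:
drive_tool(
  series="-17 -5.5 0 0 0 0.0026 0;-35.4 -11.3 0 0 0 0 0;-35.4 -11.3 0 0 0 0 0;-35.4 -11.3 0 0 0 0 0;-35.4 -11.3 0 0 0 0 0;-35.4 -11.3 0 0 0 0 0;-35.4 -11.3 0 0 0 0 0;-35.4 -11.3 0 0 0 0 0;-35.4 -11.3 0 0 0 0 0;-35.4 -11.3 0 0 0 0 0;-35.4 -11.3 0 0 0 0 0;-35.4 -11.3 0 0 0 0 0;-35.4 -11.3 0 0 0 0 0;-35.4 -11.3 0 0 0 0 0;-35.4 -11.3 0 0 0 0 0;-35.4 -11.3 0 0 0 0 0;-35.4 -11.3 0 0 0 0 0;-17 -5.5 0 0 0 0 0;0 0 0 0 0 0 0;0 0 0 0 0 0 0",
)

```text
clock: 48.38
eef_pos: [0.5154, -0.3446, 0.1779]
eef_rot: [-1.755, -2.604, -0.001]
wrist_force: [0.0, 0.5, -2.1]
gripper_width: 0.0187
```

Request:
drive_tool(
  series="0 0 20 0 0 0 0;0 0 30 0 0 0 0;0 0 30 0 0 0 0;0 0 25 0 0 0 0;0 0 20 0 0 0 0;0 0 8 0 0 0 0;0 0 0 0 0 0 0;0 0 0 0 0 0 0;0 0 0 0 0 0 0",
)

```text
clock: 49.13
eef_pos: [0.517, -0.3443, 0.0473]
eef_rot: [1.753, 2.603, -0.0]
wrist_force: [-0.1, -0.3, -1.8]
gripper_width: 0.019
```

Run:
```python
from rk import *
c=rack([-62,-47,0])
go([c[0],c[1],0.03],22.2)
o=robot.get_obs();p=o["eef_pos"];print(o["wrist_force"],o["gripper_width"])
S=snap("side","side38");T=snap("top","top38")
a=cv2.resize(T["frame"][145:220,318:398],None,fx=8,fy=8,interpolation=cv2.INTER_CUBIC)
b=cv2.resize(S["frame"][80:165,270:370],None,fx=7,fy=7,interpolation=cv2.INTER_CUBIC)
for im,s,off,k in((a,T,(318,145),8),(b,S,(270,80),7)):
  for q in (rack([-160,-47,p[2]*1000+7]),rack([-160,-47,p[2]*1000+14]),rack([-125,-47-16,30]),rack([-125,-47+16,30]),rack([-135,-47-16,30]),rack([-135,-47+16,30])):
    u=(proj(s,q)[0]-off+.5)*k; cv2.circle(im,(int(u[0]),int(u[1])),4,(255,255,0),1)
cv2.imwrite("pics/b7.png",a);cv2.imwrite("pics/b8.png",b)
```

```text
shift mm [ 0.2  2.1 17.3] dist 17.5 | jaw now 22.11 turn about tool z deg -0.09438568409193238 rad -0.0016 tilt 0.18 q6 -0.99 clock 49.13
 tool x world [-0.376  0.926 -0.003] tool y world [0.926 0.376 0.002] z [ 0.003 -0.002 -1.   ]
[-0.06820768 -0.30739528 -1.77629737] 0.01902306834075261
```

View pics/b8.png

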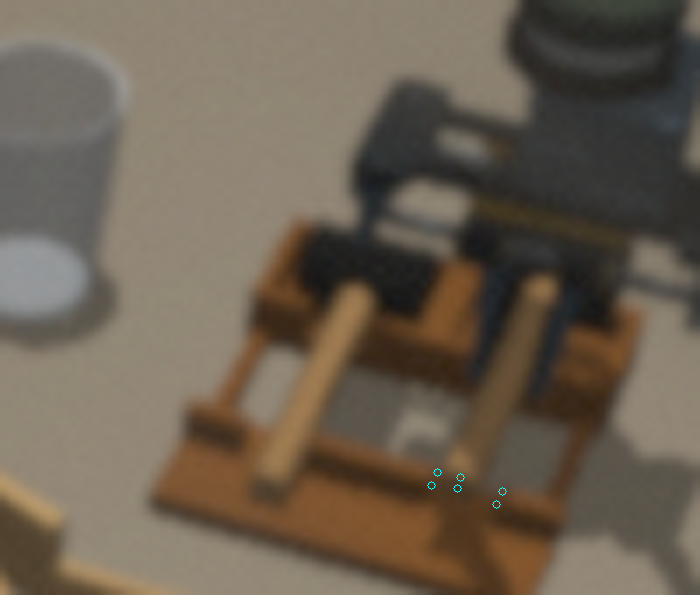

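View pics/b7.png

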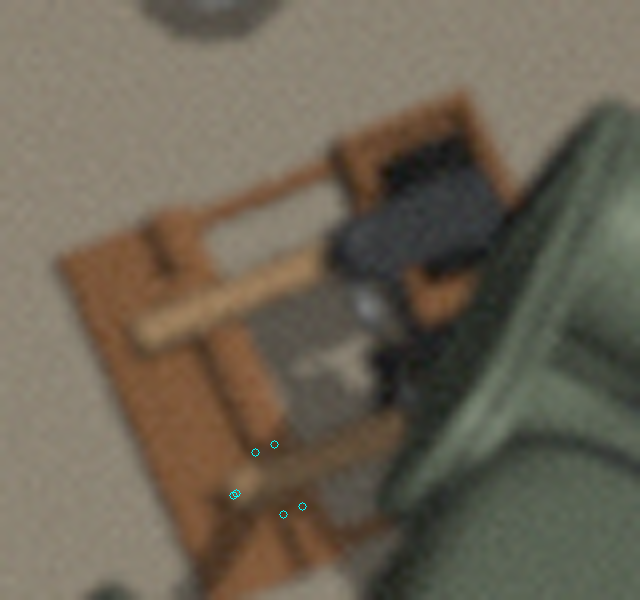

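Request:
drive_tool(
  series="0 2 6 0 0 0 0;0 0 6 0 0 0 0;0 0 5 0 0 0 0;0 0 0 0 0 0 0;0 0 0 0 0 0 0",
)

```text
clock: 49.65
eef_pos: [0.5172, -0.343, 0.0279]
eef_rot: [-1.755, -2.604, 0.0]
wrist_force: [0.1, -0.0, -2.0]
gripper_width: 0.0188
```

Run:
```python
from rk import *
c=rack([-62,-47,0])
go([c[0],c[1],0.016],22.2)
o=robot.get_obs();print(o["wrist_force"],o["moment"])
S=snap("side","side39")
b=cv2.resize(S["frame"][80:165,270:370],None,fx=7,fy=7,interpolation=cv2.INTER_CUBIC)
cv2.imwrite("pics/b9.png",b)
```

```text
shift mm [-0.9  1.4 11.9] dist 12.0 | jaw now 22.05 turn about tool z deg -0.15155484739217684 rad -0.0026 tilt 0.08 q6 -0.99 clock 49.65
 tool x world [-0.375  0.927  0.001] tool y world [ 0.927  0.375 -0.001] z [-0.001  0.001 -1.   ]
[ 0.09794447 -0.04432767 -1.95651527] [ 0.0754006  -0.10100642  0.00550937]
```

View pics/b9.png

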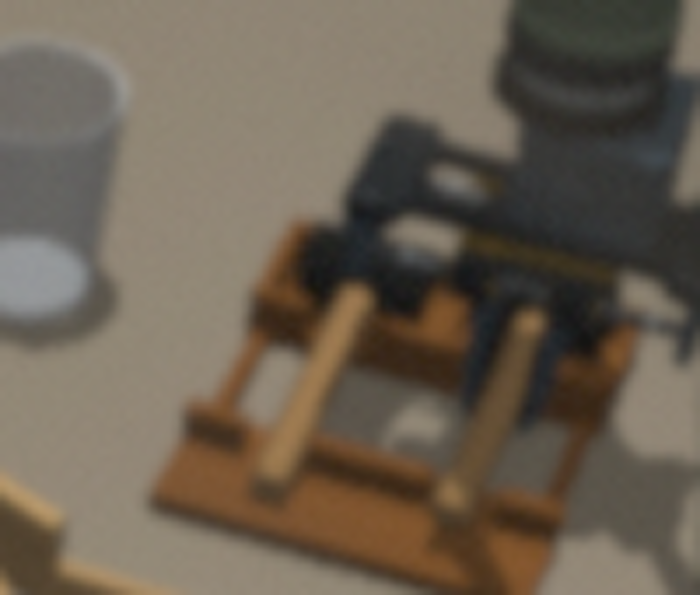

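No contact; head is going into the pocket. Continue down gently.

Request:
drive_tool(
  series="0 1 4 0 0 0 0;0 0 3 0 0 0 0;0 0 0 0 0 0 0;0 0 0 0 0 0 0",
)

```text
clock: 50.03
eef_pos: [0.5184, -0.3428, 0.0213]
eef_rot: [-1.755, -2.605, 0.0]
wrist_force: [-0.4, 0.2, -1.9]
gripper_width: 0.0188
```

Request:
drive_tool(
  series="0 0 2 0 0 0 0;0 0 2 0 0 0 0;0 0 1 0 0 0 0;0 0 0 0 0 0 0;0 0 0 0 0 0 0",
)

```text
clock: 50.45
eef_pos: [0.5185, -0.3429, 0.0165]
eef_rot: [-1.755, -2.605, 0.0]
wrist_force: [-1.2, -0.5, -1.9]
gripper_width: 0.0187
```

Request:
drive_tool(
  series="0 0 0.7 0 0 0 0;0 0 0 0 0 0 0.3;0 0 0 0 0 0 0.44;0 0 0 0 0 0 0.44;0 0 0 0 0 0 0.44;0 0 0 0 0 0 0.44;0 0 0 0 0 0 0.44;0 0 -6 0 0 0 0.44;0 0 -15 0 0 0 0.44;0 0 -30 0 0 0 0.44;0 0 -35 0 0 0 0.44;0 0 -35 0 0 0 0.44;0 0 -35 0 0 0 0.44;0 0 -8 0 0 0 0.44;0 0 0 0 0 0 0.44",
)

```text
clock: 51.7
eef_pos: [0.5201, -0.3439, 0.184]
eef_rot: [1.751, 2.599, -0.0]
wrist_force: [-0.2, -0.0, -1.2]
gripper_width: 0.0399
```

Request:
drive_tool(
  series="20 -30 0 0 0 0 0.44;20 -30 0 0 0 0 0.44;20 -30 0 0 0 0 0.44;20 -30 0 0 0 0 0.44;20 -30 0 0 0 0 0.44;20 -20 0 0 0 0 0.44;0 0 0 0 0 0 0.44;0 0 0 0 0 0 0.44",
)

```text
clock: 52.37
eef_pos: [0.3144, -0.2945, 0.1789]
eef_rot: [-1.756, -2.603, -0.001]
wrist_force: [0.5, -0.1, -0.1]
gripper_width: 0.0404
```

Run:
```python
from rk import *
print(robot.get_obs()["eef_pos"])
S=snap("side","side40");T=snap("top","top40")
b=cv2.resize(S["frame"][80:165,270:370],None,fx=7,fy=7,interpolation=cv2.INTER_CUBIC)
cv2.imwrite("pics/b10.png",b)
a=cv2.resize(T["frame"][110:280,140:410],None,fx=2.9,fy=2.9,interpolation=cv2.INTER_CUBIC)
cv2.imwrite("pics/b11.png",a)
```

```text
[ 0.31436209 -0.29447344  0.17886351]
```

View pics/b10.png

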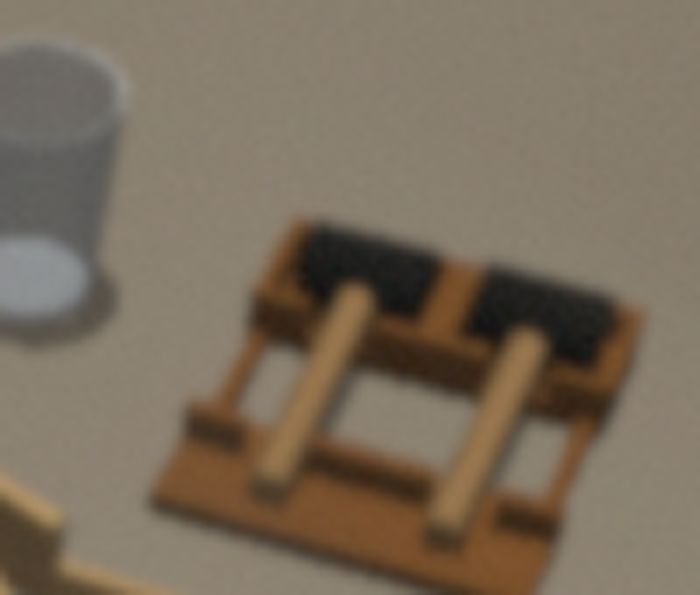

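View pics/b11.png

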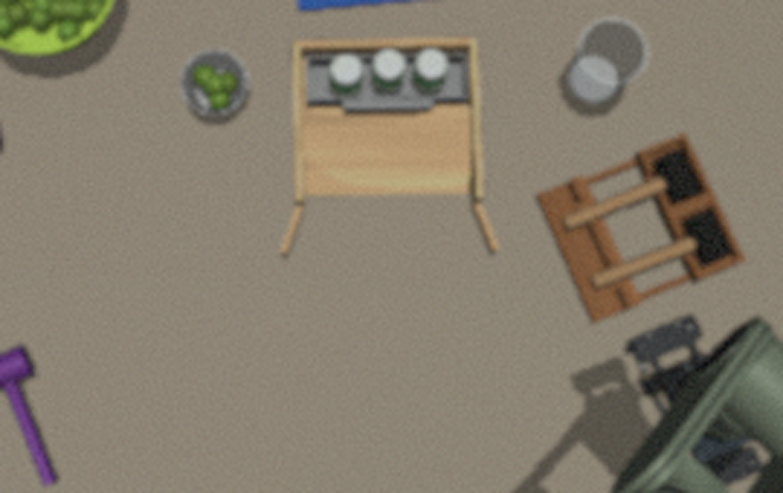

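View pics/side40.png

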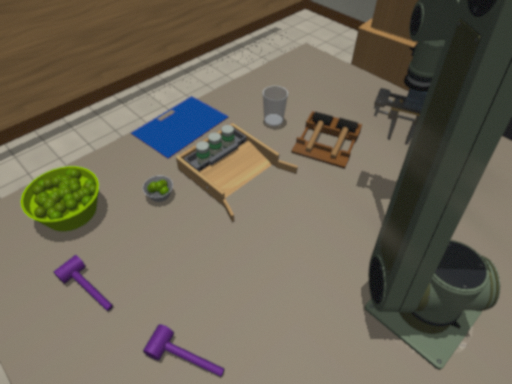

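View pics/top40.png

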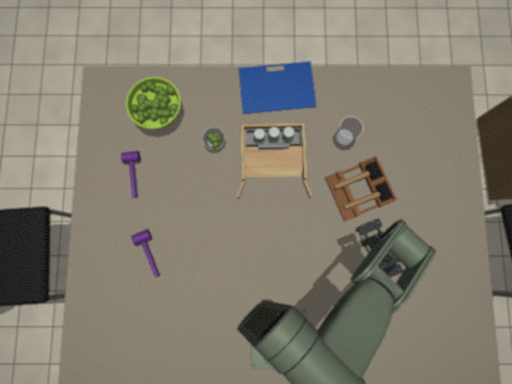

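View pics/top25.png

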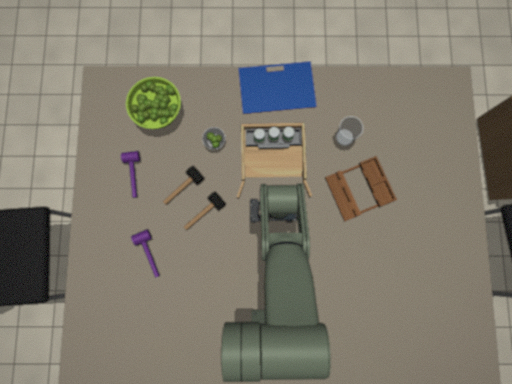

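Run:
```python
from rig import robot
print(robot.finish_job(), robot.get_obs()["clock"])
```

```text
the job is handed in; nothing more can be done
the job is handed in; nothing more can be done
```

The job is done and handed in at about 52 s of the 208 s allowed.

- **Jars:** Only three small jars were present. The top views taken together cover the table and show no fourth. I stood all three in the crate.
- **Crate:** I pushed it up the ramp by its bumper with the gripper half open, and it tipped over the lip and dropped into the bed. The wrist force readings peaked at about 10 N, and the force fell to zero once the crate had dropped.
- **Mallets:** Both black-headed mallets are in the rack, one to a cradle. I did not touch the purple look-alikes, the clear jar or the bowl.

**Last checks:**
- **Crate seating:** After the push, the crate outline in both views matched a level crate at the middle of the bed to about 3 mm.
- **Jars in the final pictures:** The jars still stand upright.
- **Mallets in the final pictures:** Both heads are down in their pockets and both handles lie through the notches.
- **One disagreement:** The two-view height of the jar lids came out at 98–100 mm against the 94 mm expected. All three were off by nearly the same amount. I put this down to calibration, because the crate outline showed no raised rear edge.

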